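# Get the rear tape roll off a crowded hook

## Task

I need the rear roll of labelling tape from the crowded hook. First hang the front roll on the spare hook, pushing it gently back along the bar until that hook's sprung brake pad is clearly pressed in for a moment (half-way is right; do not ram it against its stop), and leave it hanging there; then take the rear roll off and stand it in the grey cradle, leaving the bottles and the small box alone.

Things in the scene. Friction and masses are not known exactly. Their poses are not given: they have to be found in the camera images.
- crowded_stand: Fixed stand whose hook carries both rolls. Grey base 130 x 80 x 10 mm (x -100 to +30), aluminium post 30 mm wide, 12 thick, 148 tall, round steel bar 10 mm thick leaving the post's front towards -x, its axis level at z = 130 mm. Origin: on the worktop below where the bar leaves the post; z up. Fixed black rubber disc, 40 mm wide, face at x = -21 mm. The two stands may swap places.
- crowded_tip (a point): Upturned end of the crowded hook (end of the bar's axis, at x = -122, z = 140 mm of its stand): the bar is straight to x = -112 mm, then bends up 45 degrees, so the lip reaches x = -127 and z = 145 mm. Bar radius 5 mm.
- spare_stand: The other fixed stand, its hook empty; same shape, size and origin as the crowded one. On its bar a clamped sleeve carries a sprung black rubber brake pad, a disc 40 mm wide that no roll can pass. The sleeve is clamped anywhere: the free pad's face lies at x = -26 to -68 mm, not measured, to be found by touch. Never press this stand, its hook or pad with over 25 N.
- spare_tip (a point): Upturned end of the spare hook (end of the bar's axis, at x = -122, z = 140 mm of its stand), shaped as the crowded one.
- brake_pad (a joint): How far the spare hook's pad is pushed back towards the post, m: 0 free, 0.006 hard against its stop. Springy: it gives from 1.2 N, takes 3.6 N at 2 mm, 6 N at 4 mm, 8 N at 5.5 mm. Clearly pressed in: 2 mm or more, kept for 0.3 s; 5.5 mm or more counts as rammed against its stop.
- front_roll_center (a point): Centre of the front roll (nearer the hook's tip): stiff white tape roll, brown core, 58 mm outer diameter, 20 mm wide, bore 28 mm, 80 to 170 g; x = its axis, along the bar. Starts about 70 mm from the post. Hangs with its centre 9 mm below the bar's axis; it passes the lip with its centre about 4 mm above the bar's axis (5 mm play up and down).
- rear_roll_center (a point): Centre of the rear roll, behind the front one: same look, 58 mm outer diameter, bore 28 mm, but 24 mm wide, 80 to 170 g; x = its axis. Starts about 37 mm from the post, 8 to 14 mm behind the front roll's back face, hanging in the same way.
- cradle_floor (a point): Centre of the floor of the fixed grey cradle, 6 mm above the worktop. A roll stood in it has its centre 29 mm above this point and its axis along the cradle's x. Two upright cheeks 5 mm thick, 50 mm long in y, 22 mm above the floor, inner faces at x = +-16.5 mm; two low ribs at y = +-21 mm stop rolling. Base 60 x 96 mm.
- dropper_bottle_center (a point): Bystander: dropper bottle with rubber teat, 30 x 30 x 89 mm, upright; the point is 45 mm up. Leave it alone.
- coverslip_box_center (a point): Bystander: flat white plastic box 34 x 52 x 16 mm; the point is 8 mm up. Leave it alone.
- media_bottle_center (a point): Bystander: clear screw-cap bottle 60 x 60 x 95 mm, upright; the point is 45 mm up. Leave it alone.
Not all that is in view belongs to the job. What is shaped like the part that bears front_roll_center but pink or purple is not meant.

How it is judged (in metres and radians):
On the way:
1. The front roll is on the spare hook and pushes its brake pad in by at least 2 mm for 0.3 s, while the rear roll still hangs on the crowded hook (value of joint brake_pad above 0.002 m and x of front_roll_center in the frame of spare_stand between -0.09 and -0.02 m and y of front_roll_center in the frame of spare_stand between -0.012 and 0.012 m and z of front_roll_center in the frame of spare_stand between 0.115 and 0.142 m and x of rear_roll_center in the frame of crowded_stand between -0.11 and -0.02 m and y of rear_roll_center in the frame of crowded_stand between -0.02 and 0.02 m and z of rear_roll_center in the frame of crowded_stand between 0.112 and 0.13 m), for 0.3 s.
At the end, for the whole second after the job is handed in: The front roll hangs at rest on the spare bar (centre 20-107 mm from the post, within 15 mm sideways, 2-16 mm below the bar's axis); the rear roll stands at rest in the cradle (centre within 8 mm of the middle in x and y, 24-34 mm above its floor, axis level within 0.15 rad) (x of front_roll_center in the frame of spare_stand between -0.107 and -0.02 m and y of front_roll_center in the frame of spare_stand between -0.015 and 0.015 m and z of front_roll_center in the frame of spare_stand between 0.114 and 0.128 m and x of rear_roll_center in the frame of cradle_floor between -0.008 and 0.008 m and y of rear_roll_center in the frame of cradle_floor between -0.008 and 0.008 m and z of rear_roll_center in the frame of cradle_floor between 0.024 and 0.034 m and angle between rear_roll_center's own x axis and vertical between 1.42 and 1.72 rad and linear speed of each of front_roll, rear_roll below 0.02 m/s); the robot touches nothing.
It fails at once if the brake pad is rammed against its stop (pushed in by more than 5.5 mm) (value of joint brake_pad above 0.0055 m).
It fails at once if the spare stand, its hook or its pad is pressed with more than 25 N (contact force between spare_stand and anything else above 25 N).
It fails at once if the front roll is dropped (height (world z) of front_roll_center below 0.07 m).
It fails at once if a bottle or the small box is moved by more than 20 mm (distance of any of dropper_bottle_center, coverslip_box_center, media_bottle_center from where it was at the start of the episode above 0.02 m).
It also fails if it takes over 58 s, if anything falls off the work surface, if the arm or the gripper's body presses on something with over 40 N, if the wrist force passes 120 N, or if a joint passes its speed limit or range.

## Robot

A 6-joint arm with a two-finger parallel gripper is mounted at the origin on a cart in front of the work surface, level with it; the furniture and walls round the work are solid. World frame = base frame: x ahead of the robot, y to its left, z up, the work surface at z = 0. Lengths are in m, angles in degrees, forces in N, time in s.
With the tool pointing down it reaches from about 0.325 to 0.775 m from the base axis. Payload 9.3 kg.
Tool frame: the origin (TCP) lies at the very end of the fingers, on their centre line; the grasp point (between the pads) lies 19 mm behind it; z points along the fingers, y is the direction in which the jaws open and shut (so a half turn about z gives the same grasp; the last joint's range is limited). The gripper opens to 85 mm and grips with 20 to 120 N. Pads are 22 mm wide; open, the fingers measure 114 mm over their backs; the gripper's body (76 mm by 85 mm) begins 54 mm behind the grasp point. The pads swing forward as they close: fully open they stand 13 mm farther back than shut.
Start: joints at [67.116, 14.817, 1.232, 76.415, 0, 81.257], TCP at [0.134, 0.533, 0.201] pointing down, gripper open.
Joint ranges: [-174.27, 174.27], [-52.1, 104.24], [-59.71, 78.15], [-110.17, 111.67], [-87.03, 83.33], [-180, 180]. Speed limits (degrees/s): [127.2, 127.2, 159.86, 180, 180, 180].

## Interface

Orientations are given as [roll, pitch, yaw] about the fixed x, y, z axes, in that order (R = Rz(yaw) Ry(pitch) Rx(roll)).
In Python, from plant import manip, cams gives the robot as it stands.
- The arm moves only by the tool carry_out, never from a script. Its argument "rows" is a list that holds one entry, the list of rows, each a list of 4 numbers: the shift along the tool's x, y, z in cm, then the turn about the tool's z in rad. A call has exactly 5 rows; each row shifts and turns the commanded pose from where the row before left it, along the tool's axes as they then stand; what a row does not reach is not made up. A row lasts 1/12 s, in which the tool goes at most 41.7 mm and 7.16 degrees, less where a joint would pass 70% of its speed; a pose out of reach is approached as far as the arm can. A call is refused whole if a number of a shift passes 4.17 or a number of a turn 0.125, either way. A call with a gripper value outside its range is refused whole. "fingers" is the finger opening in cm, from 0 to 8.54, set as the call begins (left out, the last holds). The fingers move at their own pace and stop on an object; the grip force is fixed at half the most. Time passes only in rows, so rows that do not move let the fingers close, or fill a call up. It gives the time, the measured TCP pose, the force and the opening at its end, in the units of the state.
- manip.sense(): the state, without advancing time (a new reading comes with each control period).
- cams.camera(name): name is "scene" or "top" or "wrist"; returns a dict with "img" (420x560x3 uint8, red, green, blue), "intrinsics" (3x3 intrinsics, pixels), "cam_to_world" (4x4, takes a point from camera to world coordinates). Camera axes: x right, y down, z forward; pixel columns grow to the right and rows downward; lengths in m; the calibration is good to about 2 mm. A picture is of the moment at which its call begins. There is no depth.
- manip.job_done(): hands the job in, once; it reports no verdict.
The state is a dict: "clock": time; "qpos": joint angles; "joint_vel": joint speeds; "tau": joint torques, N m; "position": TCP position; "tool_rot": TCP orientation; "contact_force": force on the tool from outside, world axes, zero at the start; "wrist_torque": the same for the moment, N m; "gripper_width": opening from 0.0 (shut) to 1.0 (fully open).
Only numpy, scipy, OpenCV 4.12 (cv2) and the standard library are available. Lean on these libraries where they do the work, as an engineer would, in place of code of your own. Each camera call takes 0.05 s, during which the arm holds its last target.

## Working session

There is one attempt and no reset: what is moved stays moved. The work goes in short steps, Python scripts to look and compute and a tool call to move; the robot and the scene stay as the last step left them, time stands still between calls to the robot, and variables do not carry over. Pictures are saved under pics/ and viewed, and the job is handed in when it is done.

Besides the shell and the picture viewer there is one more tool, called after ">>>" as name([rows], argument=value, ...), one row to a line, values as JSON. carry_out: Moves the arm, as the interface text tells. Its arguments: {"type":"object","properties":{"rows":{"type":"array","items":{"type":"array","items":{"type":"array","items":{"type":"number"}}}},"fingers":{"type":"number"}},"required":["rows"]}

```bash
mkdir -p pics; ls; python3 - <<'E'
from plant import manip, cams
import cv2
print(manip.sense())
for n in ("scene","top","wrist"):
    c=cams.camera(n); cv2.imwrite(f"pics/{n}0.png",c["img"][:,:,::-1]); print(n,c["intrinsics"],c["cam_to_world"])
E
```

```text
pics
{'clock': 0.0, 'qpos': array([6.71183588e+01, 1.48510284e+01, 1.18639402e+00, 7.64157555e+01,
       1.78723395e-03, 8.12573512e+01]), 'joint_vel': array([ 0.00235572,  0.03264205,  0.128581  , -0.01461155,  0.00180671,
       -0.04243815]), 'tau': array([-2.16986387e-03, -5.55645418e+01,  3.44525957e+01,  1.37677291e-02,
       -3.05828989e-04, -1.87032180e-05]), 'position': array([0.13420267, 0.53301716, 0.20054057]), 'tool_rot': array([-1.79920816e+02, -1.39854421e-02,  1.65860997e+02]), 'contact_force': array([ 0.80431691, -0.58996138,  0.23979064]), 'wrist_torque': array([-0.01252356, -0.02416678, -0.02884757]), 'gripper_width': 1.0024501898970763}
scene [[503.03381923   0.         276.87062743]
 [  0.         503.03381923 218.81205079]
 [  0.           0.           1.        ]] [[ 0.73715233 -0.29958706  0.60568477 -0.2371233 ]
 [-0.67532062 -0.29555749  0.67571283 -1.10452437]
 [-0.02342014 -0.9071347  -0.42018821  0.59706771]
 [ 0.          0.          0.          1.        ]]
top [[451.26482795   0.         277.76127222]
 [  0.         451.26482795 213.39488424]
 [  0.           0.           1.        ]] [[ 0.03304418 -0.97851444  0.20351307  0.27659225]
 [-0.99945274 -0.0326612   0.0052411  -0.32556842]
 [ 0.00151849 -0.20357488 -0.9790582   0.99195865]
 [ 0.          0.          0.          1.        ]]
wrist [[311.93158663   0.         276.39738311]
 [  0.         311.93158663 208.88657257]
 [  0.           0.           1.        ]] [[ 2.43366796e-01  9.23196164e-01  2.97458310e-01  5.81096847e-02]
 [ 9.69934271e-01 -2.31745735e-01 -7.43062865e-02  5.52752063e-01]
 [ 3.35416047e-04  3.06598691e-01 -9.51838815e-01  3.74001726e-01]
 [ 0.00000000e+00  0.00000000e+00  0.00000000e+00  1.00000000e+00]]
```

View pics/scene0.png

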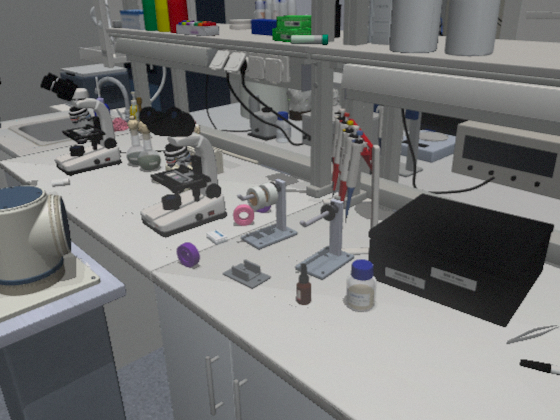

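View pics/top0.png

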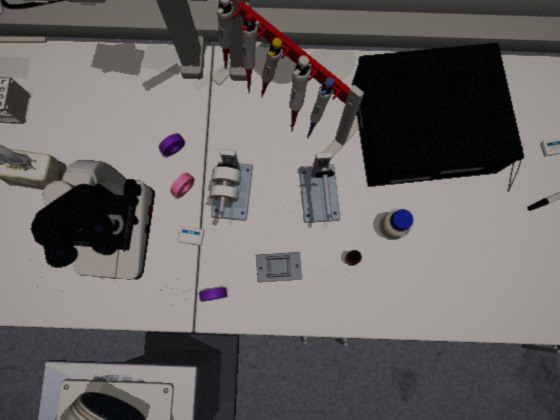

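View pics/wrist0.png

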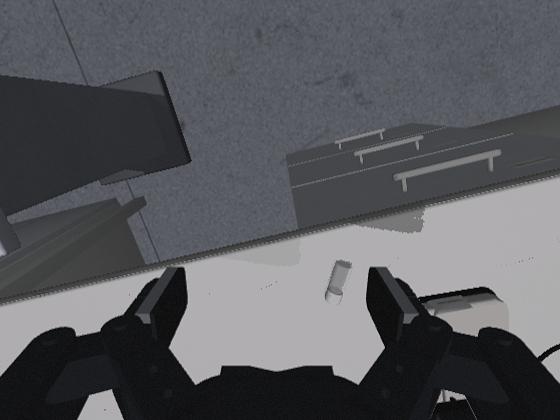

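The white pair at top px (224,178) on the left stand is the candidate. The look-alikes are pink (182,185), purple (172,145) and purple (212,294), which I reject. Next, a close crop.

```bash
cat > h.py <<'E'
import numpy as np, cv2
def ray(c,u,v):
    K=c["intrinsics"];T=c["cam_to_world"]
    d=T[:3,:3]@np.linalg.inv(K)@np.array([u,v,1.]); return T[:3,3],d/np.linalg.norm(d)
def plane(c,u,v,z):
    o,d=ray(c,u,v); return o+d*(z-o[2])/d[2]
def tri(a,pa,b,pb):
    A=0;B=0
    for c,p in((a,pa),(b,pb)):
        o,d=ray(c,*p);M=np.eye(3)-np.outer(d,d);A=A+M;B=B+M@o
    return np.linalg.solve(A,B)
def proj(c,P):
    T=np.linalg.inv(c["cam_to_world"]);p=T[:3,:3]@np.asarray(P)+T[:3,3];q=c["intrinsics"]@p;return q[:2]/q[2]
E
python3 - <<'E'
import cv2
a=cv2.imread("pics/top0.png"); cv2.imwrite("pics/topc.png",cv2.resize(a[135:290,195:350],None,fx=5,fy=3.8,interpolation=cv2.INTER_CUBIC)[:600,:800])
cv2.imwrite("pics/topc.png",cv2.resize(a[140:290,195:360],None,fx=4,fy=4,interpolation=cv2.INTER_CUBIC))
a=cv2.imread("pics/scene0.png"); cv2.imwrite("pics/scc.png",cv2.resize(a[165:315,220:390],None,fx=4,fy=4,interpolation=cv2.INTER_CUBIC))
E
```

```text
(no output)
```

View pics/topc.png

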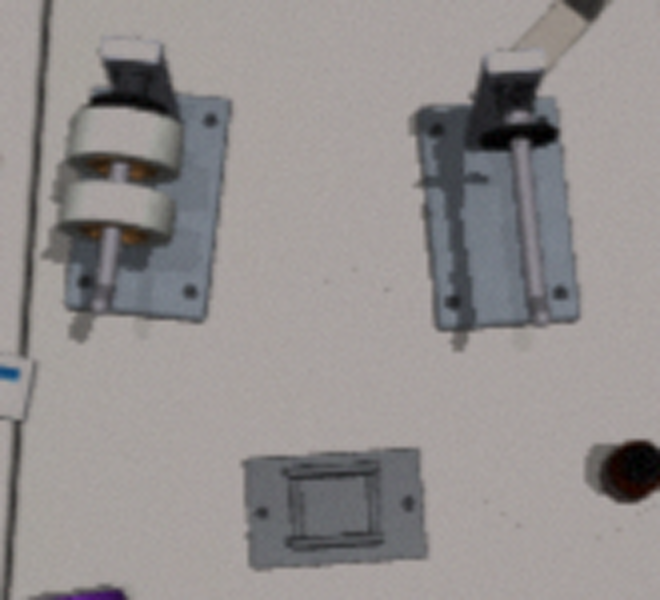

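View pics/scc.png

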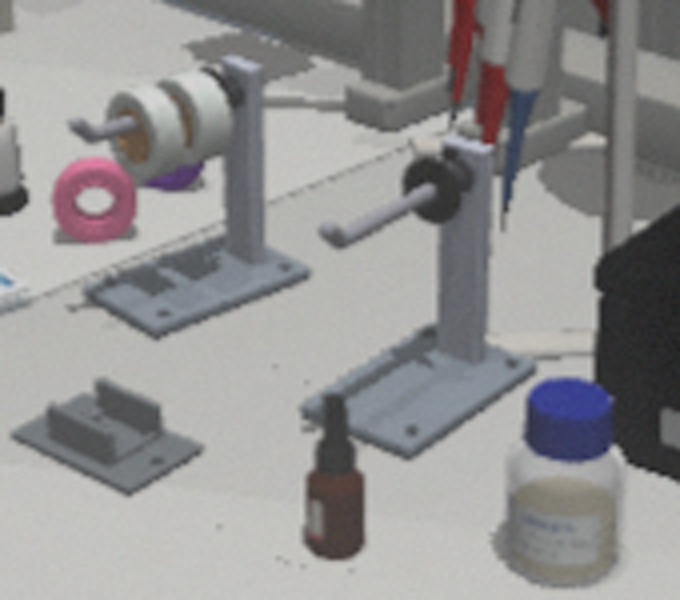

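```bash
python3 - <<'E'
from plant import cams
from h import *
t=cams.camera("top"); s=cams.camera("scene")
f=lambda u,v:(195+u/4-.375,140+v/4-.375)
g=lambda u,v:(220+u/4-.375,165+v/4-.375)
def fit(L,W):  # L local, W world -> yaw, t
    L=np.array(L,float);W=np.array(W)[:,:2];lc=L.mean(0);wc=W.mean(0);a=L-lc;b=W-wc
    y=np.arctan2((a[:,0]*b[:,1]-a[:,1]*b[:,0]).sum(),(a*b).sum());R=np.array([[np.cos(y),-np.sin(y)],[np.sin(y),np.cos(y)]])
    o=wc-R@lc; return np.degrees(y),o,np.round((W-(L@R.T+o))*1000,1)
# stand local: image up=+x, image left=+y
for n,L,P,Q in [("crowd",[(.03,-.04),(-.1,-.04),(-.1,.04)],[(231,98),(205,321),(64,305)],None),
 ("spare",[(.03,.04),(.03,-.04),(-.1,-.04),(-.1,.04)],[(418,106),(555,97),(580,319),(437,330)],None)]:
    print(n,fit(L,[plane(t,*f(*p),.010) for p in P]))
print("cr scene",fit([(.03,-.04),(-.1,-.04),(-.1,.04)],[plane(s,*g(*p),.01) for p in [(310,268),(157,335),(86,291)]]))
print("sp scene",fit([(.03,-.04),(-.1,-.04),(-.1,.04)],[plane(s,*g(*p),.01) for p in [(535,368),(408,457),(302,412)]]))
print("cradle",fit([(.03,.048),(.03,-.048),(-.03,-.048),(-.03,.048)],[plane(t,*f(*p),.006) for p in [(243,460),(420,448),(428,557),(250,570)]]))
print("cradle scene",fit([(.03,-.048),(-.03,-.048),(-.03,.048)],[plane(s,*g(*p),.006) for p in [(203,449),(128,493),(12,434)]]))
# tips
print("ctip",tri(t,f(102,305),s,g(78,128)),"stip",tri(t,f(540,318),s,g(335,235)))
for n,p in [("crear_front_edge",(118,163)),("tip",(102,303))]: print(n,plane(t,*f(*p),.13))
# objects
print("dropper",plane(t,*f(635,470),.085),"media cap",plane(t,(402),220,.09))
E
```

```text
crowd (np.float64(-3.896486040414747), array([ 0.56643089, -0.21741167]), array([[-0.5,  0.5],
       [-0.2,  0.3],
       [ 0.7, -0.9]]))
spare (np.float64(6.2517360284087005), array([ 0.56643121, -0.40737155]), array([[ 0.1, -0.9],
       [-0.7,  0.9],
       [ 0.4,  0.2],
       [ 0.2, -0.2]]))
cr scene (np.float64(-1.0210346390059164), array([ 0.56360986, -0.21867675]), array([[-0.5,  1.8],
       [-2.4,  0.1],
       [ 2.8, -1.8]]))
sp scene (np.float64(6.8662567378046555), array([ 0.56043944, -0.4120676 ]), array([[-2.4,  1. ],
       [ 0.1,  1.3],
       [ 2.3, -2.3]]))
cradle (np.float64(5.8856417540175), array([ 0.36300742, -0.32570801]), array([[-0.2,  0.5],
       [-0.2, -0.7],
       [ 0.4, -0.2],
       [ 0. ,  0.3]]))
cradle scene (np.float64(4.80100452076592), array([ 0.36235018, -0.32716412]), array([[-0.6,  0.7],
       [ 0.1,  0.5],
       [ 0.6, -1.2]]))
ctip [ 0.44504014 -0.20997586  0.13919913] stip [ 0.44750932 -0.42237185  0.13759607]
crear_front_edge [ 0.51898579 -0.21256721  0.13      ]
tip [ 0.44807807 -0.20882596  0.13      ]
dropper [ 0.3803432  -0.47579257  0.085     ] media cap [ 0.45878873 -0.57402334  0.09      ]
```

```bash
python3 - <<'E'
import cv2
a=cv2.imread("pics/top0.png"); cv2.imwrite("pics/t2.png",cv2.resize(a[0:290,0:360],None,fx=2,fy=2,interpolation=cv2.INTER_CUBIC))
a=cv2.imread("pics/scene0.png"); cv2.imwrite("pics/s2.png",cv2.resize(a[60:290,120:400],None,fx=2.6,fy=2.6,interpolation=cv2.INTER_CUBIC))
E
```

```text
(no output)
```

View pics/t2.png

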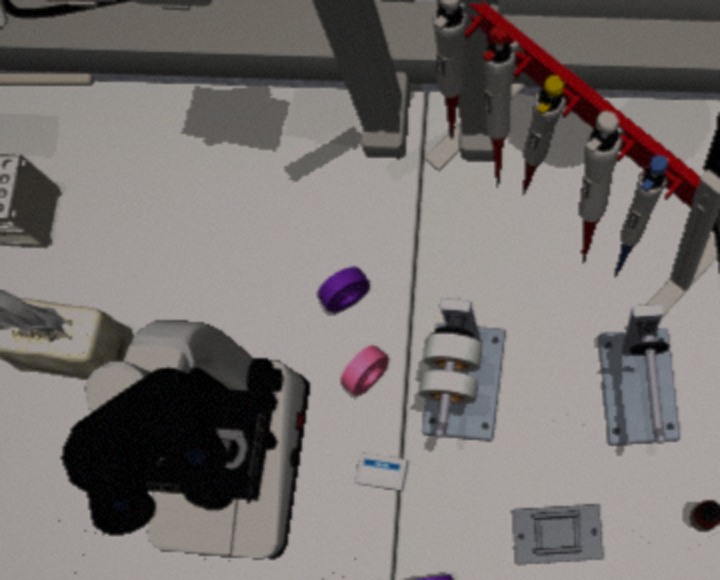

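View pics/s2.png

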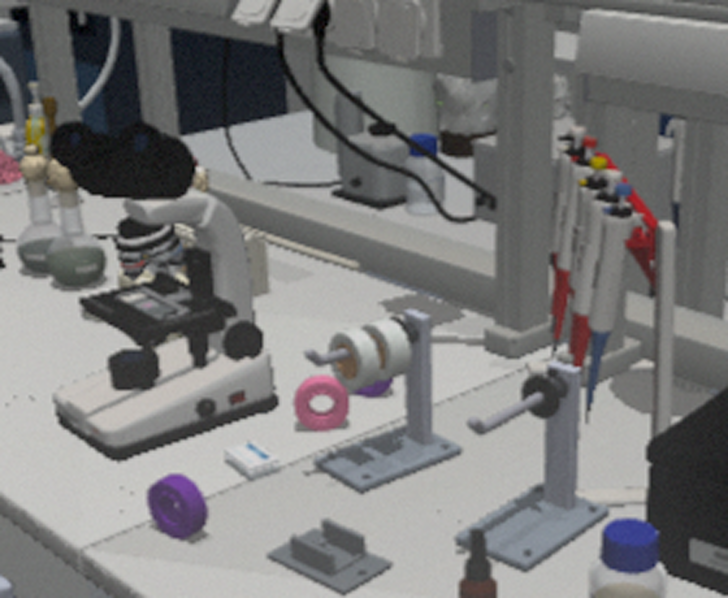

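```bash
python3 - <<'E'
from plant import cams
from h import *
t=cams.camera("top"); s=cams.camera("scene")
f=lambda u,v:(u/2,v/2)
g=lambda u,v:(120+u/2.6,60+v/2.6)
print("blue tip",tri(t,f(620,273),s,g(588,420)), "blue cap",tri(t,f(658,163),s,g(625,187)))
print("red tip",tri(t,f(585,260),s,g(578,362)))
print("eyep near", [plane(t,*f(122,515),z) for z in (.2,.25,.3)])
print("eyep tri",tri(t,f(100,500),s,g(65,150)),tri(t,f(122,500),s,g(65,150)))
print("head right",tri(t,f(210,490),s,g(180,170)))
print("base corner",plane(t,*f(285,550),.03), plane(t,*f(305,380),.03))
E
```

```text
blue tip [ 0.64062348 -0.38384142  0.06559273] blue cap [ 0.65345741 -0.40146527  0.29108692]
red tip [ 0.64508511 -0.35163115  0.11083279]
eyep near [array([0.3494785 , 0.05637731, 0.2       ]), array([0.34487685, 0.03226332, 0.25      ]), array([0.34027521, 0.00814932, 0.3       ])]
eyep tri [0.34865611 0.02225086 0.31038163] [0.34526595 0.00652478 0.31327838]
head right [ 0.38166012 -0.07303256  0.30276551]
base corner [ 0.33391514 -0.03873322  0.03      ] [ 0.51989982 -0.0432525   0.03      ]
```

>>> carry_out([
  [[0,0,-4,0],[0,0,-4,0],[0,0,-4,0],[0,0,-4,0],[0,0,-4,0]],
])

```text
clock: 0.77
position: [0.1341, 0.5327, 0.4033]
tool_rot: [180.0, 0.0, 165.9]
contact_force: [0.7, 2.1, 0.1]
gripper_width: 1.001
```

>>> carry_out([
  [[-2.4,-3,0,0],[-2.4,-3,0,0],[-2.4,-3,0,0],[-2.4,-3,0,0],[-2.4,-3,0,0]],
])

```text
clock: 1.18
position: [0.2142, 0.357, 0.4012]
tool_rot: [180.0, 0.0, 165.9]
contact_force: [0.9, 0.9, 0.5]
gripper_width: 1.004
```

>>> carry_out([
  [[-2.4,-3,0,0],[-2.4,-3,0,0],[-2.4,-3,0,0],[-2.4,-3,0,0],[-2.4,-3,0,0]],
])

```text
clock: 1.6
position: [0.2938, 0.1821, 0.4014]
tool_rot: [180.0, 0.0, 165.9]
contact_force: [0.9, 0.6, -0.2]
gripper_width: 0.998
```

>>> carry_out([
  [[-2.4,-3,0,0],[-2.4,-3,0,0],[-2.4,-3,0,0],[-2.4,-3,0,0],[-2.4,-3,0,0]],
])

```text
clock: 2.02
position: [0.3736, 0.007, 0.4015]
tool_rot: [180.0, 0.1, 165.8]
contact_force: [0.2, 0.3, 0.0]
gripper_width: 0.998
```

>>> carry_out([
  [[-2.4,-3,0,0.06],[-2.4,-3,0,-0.06],[-2.4,-3,0,0],[-2.4,-3,0,0],[-2.4,-3,0,0]],
])

```text
clock: 2.43
position: [0.4513, -0.1687, 0.4013]
tool_rot: [-180.0, 0.0, 165.8]
contact_force: [0.9, 0.4, -0.3]
gripper_width: 1.0
```

>>> carry_out([
  [[-1.7,-1.7,2.0,0],[-1.7,-1.7,2.0,0],[0,0,2.0,-0.06],[0,0,2.0,-0.06],[0,0,2.0,-0.06]],
])

```text
clock: 2.85
position: [0.4758, -0.2085, 0.2997]
tool_rot: [180.0, -0.0, 176.3]
contact_force: [0.2, 0.8, 0.5]
gripper_width: 1.004
```

```bash
python3 - <<'E'
from plant import manip, cams
import cv2
for n in ("wrist",):
    c=cams.camera(n); cv2.imwrite(f"pics/{n}1.png",c["img"][:,:,::-1])
s=manip.sense();print(s["clock"],s["position"],s["tool_rot"])
E
```

```text
2.9 [ 0.47491299 -0.20766023  0.29628999] [179.84438037  -0.27320347 176.55597711]
```

View pics/wrist1.png

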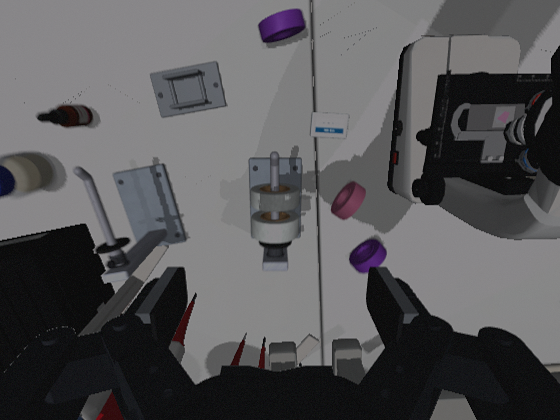

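```bash
python3 - <<'E'
import cv2
a=cv2.imread("pics/wrist1.png"); cv2.imwrite("pics/w1c.png",cv2.resize(a[140:280,220:330],None,fx=5,fy=4.2,interpolation=cv2.INTER_CUBIC))
E
```

```text
(no output)
```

View pics/w1c.png

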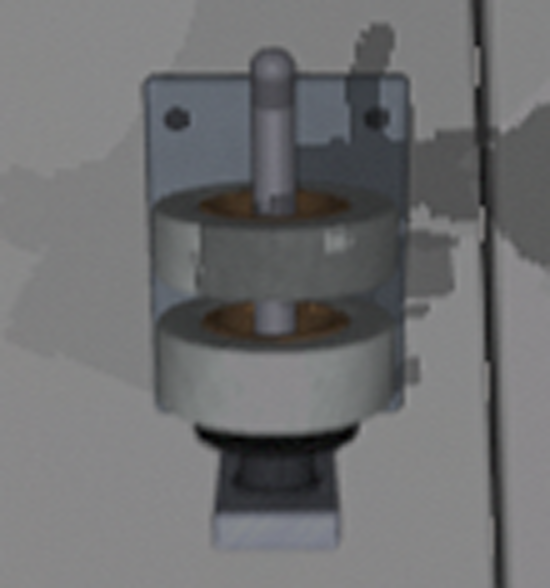

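```bash
python3 - <<'E'
from plant import manip, cams
from h import *
c=cams.camera("wrist")
f=lambda u,v:(220+u/5-.4,140+v/4.2-.38)
p=lambda n,u,v,z:print(n,plane(c,*f(u,v),z).round(4))
p("front f",275,225,.15);p("front b",275,299,.15);p("rear f",275,346,.15);p("rear b",275,430,.15)
p("L",153,225,.121);p("R",406,225,.121);p("RL",157,350,.121);p("RR",404,350,.121)
p("bar mid",275,160,.135);p("bar L",252,160,.13);p("bar R",298,160,.13);p("tip",272,48,.14)
p("post fl",217,515,.148);p("post fr",338,515,.148);p("base tl",148,73,.01);p("base tr",408,73,.01)
# spare stand: bar and post in full image
for q in [((88,180),.13),((110,240),.13),((81,172),.14),((115,177),.01),((156,167),.01)]: print(q,plane(c,*q[0],q[1]).round(4))
E
```

```text
front f [ 0.4812 -0.2087  0.15  ]
front b [ 0.5007 -0.2099  0.15  ]
rear f [ 0.5135 -0.2107  0.15  ]
rear b [ 0.5372 -0.2121  0.15  ]
L [ 0.4871 -0.2373  0.121 ]
R [ 0.4906 -0.1789  0.121 ]
RL [ 0.5236 -0.2394  0.121 ]
RR [ 0.5272 -0.1807  0.121 ]
bar mid [ 0.4677 -0.2079  0.135 ]
bar L [ 0.4684 -0.213   0.13  ]
bar R [ 0.469  -0.2029  0.13  ]
tip [ 0.4382 -0.2067  0.14  ]
post fl [ 0.5624 -0.2269  0.148 ]
post fr [ 0.5641 -0.1993  0.148 ]
base tl [ 0.4608 -0.245   0.01  ]
base tr [ 0.4654 -0.1687  0.01  ]
((88, 180), 0.13) [ 0.4589 -0.4145  0.13  ]
((110, 240), 0.13) [ 0.5315 -0.406   0.13  ]
((81, 172), 0.14) [ 0.448  -0.4136  0.14  ]
((115, 177), 0.01) [ 0.4785 -0.4478  0.01  ]
((156, 167), 0.01) [ 0.4673 -0.384   0.01  ]
```

>>> carry_out([
  [[-0.9,-0.1,2,0],[-0.9,-0.1,3,0],[0,0,3,0],[0,0,2,0],[0,0,0,0]],
])

```text
clock: 3.37
position: [0.4925, -0.2103, 0.1986]
tool_rot: [179.9, -0.3, 176.1]
contact_force: [0.1, -0.8, -0.2]
gripper_width: 0.997
```

```bash
python3 - <<'E'
from plant import manip, cams
import cv2
for n in ("wrist","top","scene"):
    c=cams.camera(n); cv2.imwrite(f"pics/{n}2.png",c["img"][:,:,::-1])
s=manip.sense();print(s["clock"],s["position"],s["tool_rot"])
E
```

```text
3.5167 [ 0.49431346 -0.21149322  0.20332013] [-1.79936014e+02  1.16004223e-01  1.76121249e+02]
```

View pics/wrist2.png

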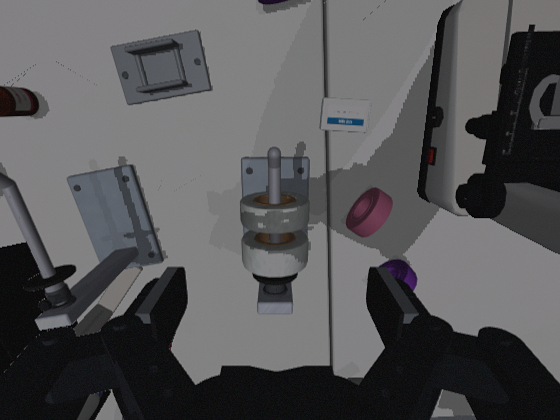

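View pics/top2.png

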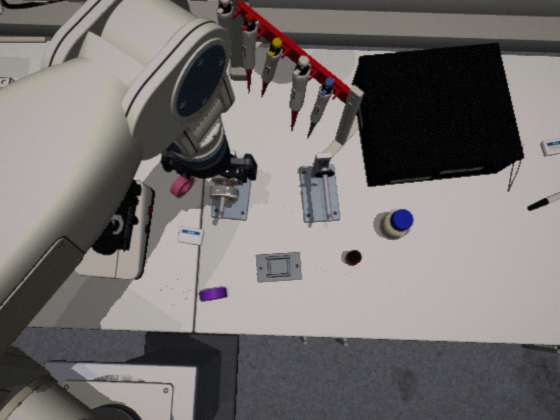

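View pics/scene2.png

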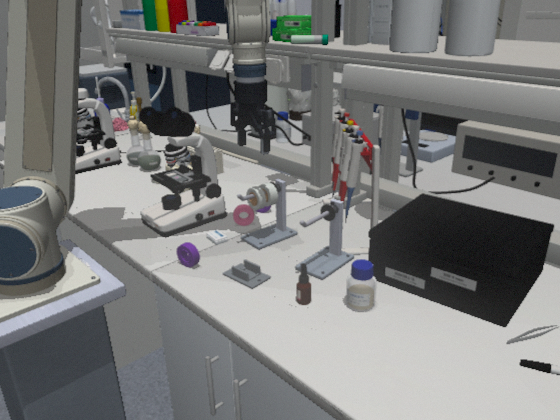

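>>> carry_out([
  [[0,0,2.5,0],[0,0,2.5,0],[0,0,2.5,0],[0,0,1.7,0],[0,0,1,0]],
])

```text
clock: 3.93
position: [0.494, -0.2114, 0.0994]
tool_rot: [-180.0, 0.0, 176.1]
contact_force: [0.1, -0.5, 0.7]
gripper_width: 0.997
```

```bash
python3 - <<'E'
from plant import manip, cams
import cv2
for n in ("wrist","scene"):
    c=cams.camera(n); cv2.imwrite(f"pics/{n}3.png",c["img"][:,:,::-1])
s=manip.sense();print(s["clock"],s["position"],s["tool_rot"],s["contact_force"])
E
```

```text
4.0333 [ 0.49379231 -0.21126552  0.0994817 ] [ 1.79996836e+02 -7.33522795e-03  1.76148367e+02] [-0.17256643  0.6610655  -0.5582334 ]
```

View pics/wrist3.png

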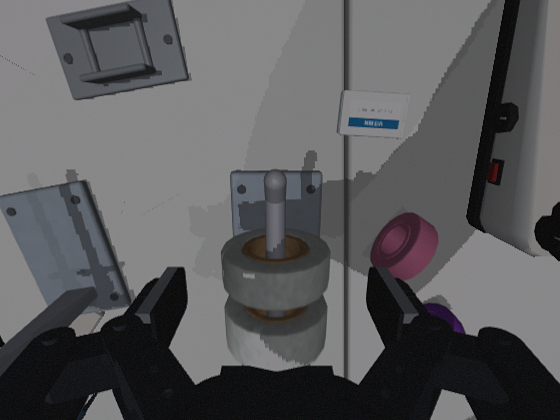

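```bash
python3 - <<'E'
from plant import manip, cams
from h import *
from scipy.spatial.transform import Rotation as Ro
s=manip.sense();c=cams.camera("wrist")
R=Ro.from_euler("xyz",s["tool_rot"],degrees=True).as_matrix();p=s["position"]
for y in(-.0425,.0425):
  for x in(-.011,.011):
    for z in (-.013,-.032,-.05): print(x,y,z,proj(c,p+R@[x,y,z]).round(0))
a=cv2.imread("pics/wrist3.png"); cv2.imwrite("pics/w3c.png",cv2.resize(a[210:390,120:430],None,fx=2.5,fy=2.5,interpolation=cv2.INTER_CUBIC))
E
```

```text
-0.011 -0.0425 -0.013 [202. 271.]
-0.011 -0.0425 -0.032 [193. 290.]
-0.011 -0.0425 -0.05 [184. 311.]
0.011 -0.0425 -0.013 [199. 236.]
0.011 -0.0425 -0.032 [190. 251.]
0.011 -0.0425 -0.05 [179. 269.]
-0.011 0.0425 -0.013 [349. 271.]
-0.011 0.0425 -0.032 [357. 290.]
-0.011 0.0425 -0.05 [367. 311.]
0.011 0.0425 -0.013 [352. 236.]
0.011 0.0425 -0.032 [361. 251.]
0.011 0.0425 -0.05 [371. 269.]
```

View pics/w3c.png

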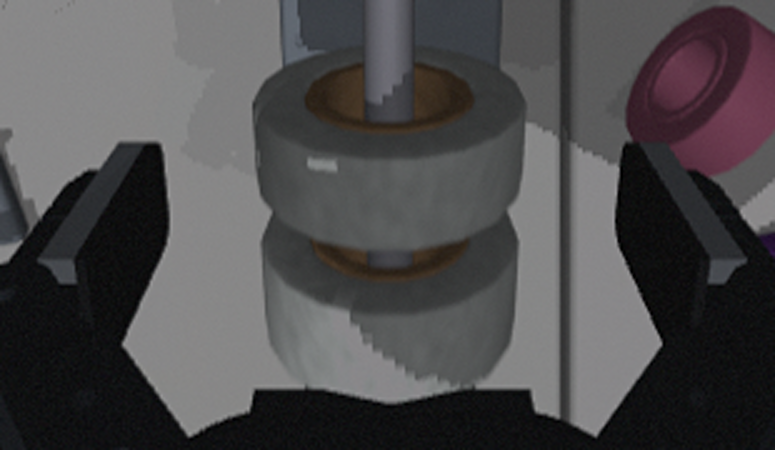

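```bash
python3 - <<'E'
from plant import manip, cams
from h import *
a=cv2.imread("pics/scene3.png"); cv2.imwrite("pics/s3c.png",cv2.resize(a[130:260,200:330],None,fx=4.6,fy=4.6,interpolation=cv2.INTER_CUBIC))
c=cams.camera("scene"); p=manip.sense()["position"]; print(proj(c,p),((proj(c,p)-[200,130])*4.6).round())
for z in(.01,.02,.03,.04,.05,.075): print(z,[((proj(c,p+[dx,dy,z])-[200,130])*4.6).round() for dx,dy in((-.011,-.0425),(.011,-.0425),(-.011,.0425))])
E
```

```text
[256.0313906  205.58145804] [258. 348.]
0.01 [array([293., 359.]), array([325., 347.]), array([192., 315.])]
0.02 [array([293., 341.]), array([324., 329.]), array([191., 298.])]
0.03 [array([292., 323.]), array([323., 312.]), array([190., 281.])]
0.04 [array([291., 306.]), array([323., 294.]), array([189., 264.])]
0.05 [array([291., 288.]), array([322., 277.]), array([188., 247.])]
0.075 [array([289., 243.]), array([321., 232.]), array([185., 204.])]
```

View pics/s3c.png

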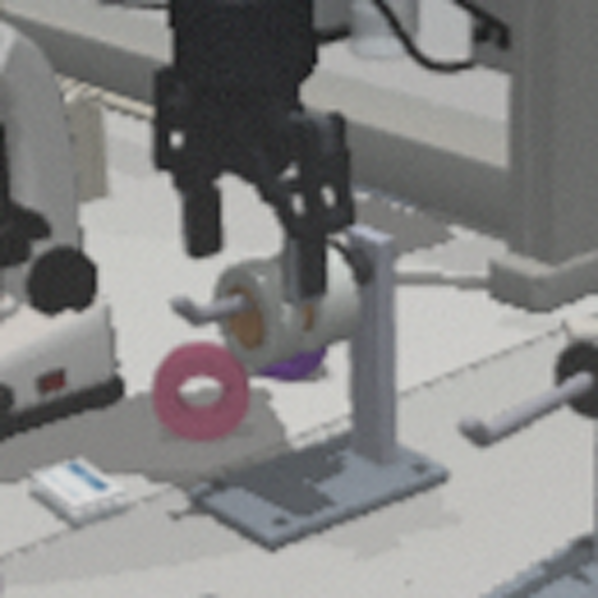

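```bash
python3 - <<'E'
from plant import manip, cams
from h import *
w=cams.camera("wrist");s=cams.camera("scene")
g=lambda u,v:(200+u/4.6,130+v/4.6)
p=manip.sense()["position"];print(p)
print(tri(w,(185,268),s,g(291,303))-p, tri(w,(187,296),s,g(323,296))-p)
print(tri(w,(367,268),s,g(189,253))-p)
q=tri(w,(185,268),s,g(291,303)); print(proj(w,q),proj(s,q))
# rolls left edges, in the same wrist view: front roll front face left edge crop(255,105)
f=lambda u,v:(120+u/2.5,210+v/2.5)
print("front top fore",plane(w,*f(388,158),.15),"back",plane(w,*f(388,248),.15),"rear fore",plane(w,*f(388,310),.15))
E
```

```text
[ 0.49452507 -0.21167372  0.10090138]
[-0.01010098 -0.04186524  0.04143553] [ 0.0079397  -0.04476572  0.03981842]
[-0.00822067  0.04297386  0.04635849]
[185.41641245 266.96782707] [263.42943341 195.74125051]
front top fore [ 0.48620113 -0.21109732  0.15      ] back [ 0.50511074 -0.21237088  0.15      ] rear fore [ 0.51908574 -0.2133121   0.15      ]
```

>>> carry_out([
  [[0,0,0,0],[0,0,0,0],[0,0,0,0],[0,0,0,0],[0,0,0,0]],
], fingers=6.6)

```text
clock: 4.65
position: [0.4936, -0.2111, 0.0993]
tool_rot: [-180.0, 0.0, 176.2]
contact_force: [-0.3, -0.3, 0.1]
gripper_width: 0.779
```

```bash
python3 - <<'E'
from plant import manip, cams
import cv2
for n in ("wrist","scene"):
    c=cams.camera(n); cv2.imwrite(f"pics/{n}4.png",c["img"][:,:,::-1])
s=manip.sense();print(s["clock"],s["position"],s["tool_rot"],s["contact_force"])
a=cv2.imread("pics/scene4.png");a=cv2.resize(a[150:230,220:310],None,fx=5,fy=5,interpolation=cv2.INTER_CUBIC)
b=cv2.imread("pics/wrist4.png");b=cv2.resize(b[220:400,130:420],None,fx=1.2,fy=2.222,interpolation=cv2.INTER_CUBIC)
import numpy as np
cv2.imwrite("pics/c4.png",np.hstack([a,b[:400]]))
E
```

```text
4.75 [ 0.49359183 -0.21111281  0.09917131] [ 1.79998097e+02 -3.25279709e-03  1.76171901e+02] [-0.34767372  0.16684713  0.35822947]
```

View pics/c4.png

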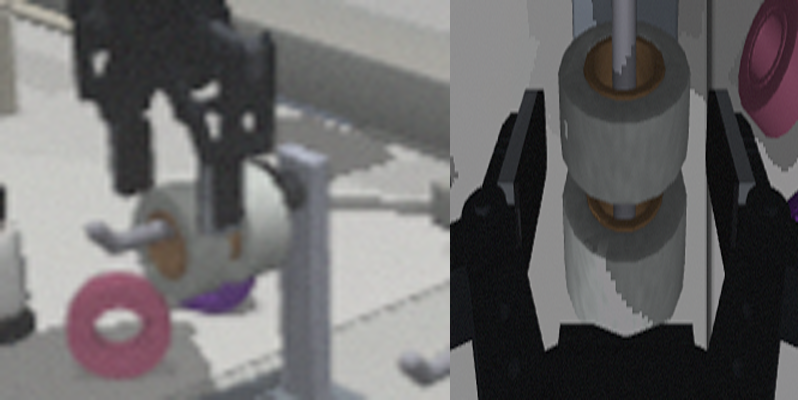

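```bash
python3 - <<'E'
from plant import manip, cams
from h import *
w=cams.camera("wrist");s=cams.camera("scene")
p=manip.sense()["position"]
q=tri(w,(209,260.5),s,(220+212/5,150+230/5));print(q-p,proj(w,q),proj(s,q))
E
```

```text
[-0.00766237 -0.03293712  0.03757927] [206.64322562 266.28086332] [261.38780564 196.69235722]
```

The images show the open fingertips about 40 mm above the reported TCP, in both the scene and wrist views. I'll trust the images and go lower.

>>> carry_out([
  [[0,0,0,0],[0,0,0,0],[0,0,0.9,0],[0,0,0.9,0],[0,0,0.9,0]],
], fingers=7.6)

```text
clock: 5.27
position: [0.4934, -0.211, 0.071]
tool_rot: [180.0, -0.0, 176.2]
contact_force: [-0.6, -0.5, -0.3]
gripper_width: 0.888
```

```bash
cat > look.py <<'E'
import sys,cv2,numpy as np
from plant import manip,cams
# usage: look.py tag cam x0 y0 x1 y1 ...
tag=sys.argv[1]; a=sys.argv[2:]
s=manip.sense();print("t %.2f"%s["clock"],s["position"].round(4),s["tool_rot"].round(1),"F",s["contact_force"].round(1),"w %.3f"%s["gripper_width"])
out=[]
for i in range(0,len(a),5):
    n=a[i];x0,y0,x1,y1=map(int,a[i+1:i+5]);im=cams.camera(n)["img"][:,:,::-1]
    cv2.imwrite(f"pics/{n}_{tag}.png",im);k=min(400/(x1-x0),600/(y1-y0));r=cv2.resize(im[y0:y1,x0:x1],None,fx=k,fy=k,interpolation=cv2.INTER_CUBIC)
    r=np.vstack([r,np.zeros((600-r.shape[0],r.shape[1],3),np.uint8)]) if r.shape[0]<600 else r[:600]
    out.append(r);print(n,"scale",round(k,3))
cv2.imwrite(f"pics/v_{tag}.png",np.hstack(out)[:, :800])
E
python3 look.py 5 scene 220 150 310 230 wrist 130 200 420 400
```

```text
t 5.27 [ 0.4934 -0.211   0.071 ] [180.   -0.  176.2] F [-0.6 -0.5 -0.3] w 0.888
scene scale 4.444
wrist scale 1.379
```

View pics/v_5.png

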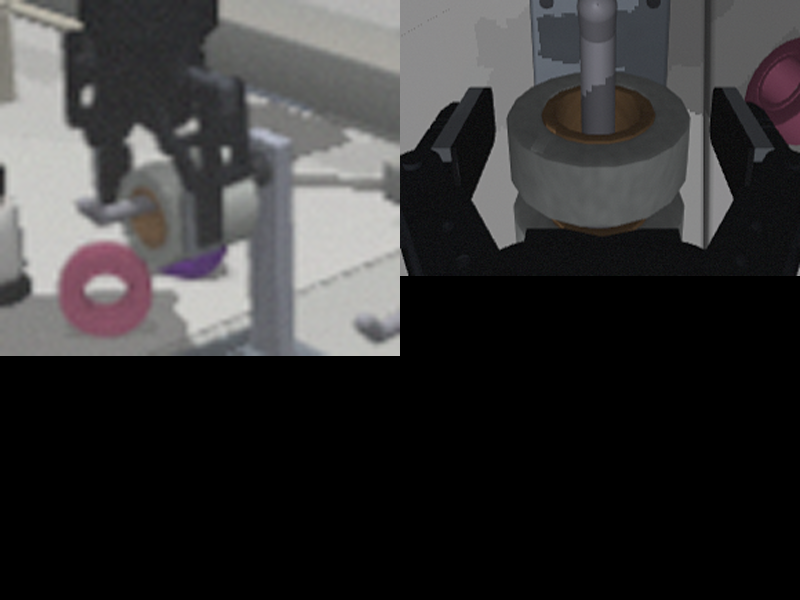

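>>> carry_out([
  [[0,0,0,0],[0,0,0,0],[0,0,0,0],[0,0,0,0],[0,0,0,0]],
], fingers=4.5)

```text
clock: 5.78
position: [0.4938, -0.2113, 0.0726]
tool_rot: [-180.0, 0.0, 176.2]
contact_force: [-0.5, -0.2, 2.2]
gripper_width: 0.669
```

```bash
python3 look.py 6 scene 220 150 310 230 wrist 130 200 420 400
```

```text
t 5.78 [ 0.4938 -0.2113  0.0726] [-180.     0.   176.2] F [-0.5 -0.2  2.2] w 0.669
scene scale 4.444
wrist scale 1.379
```

View pics/v_6.png

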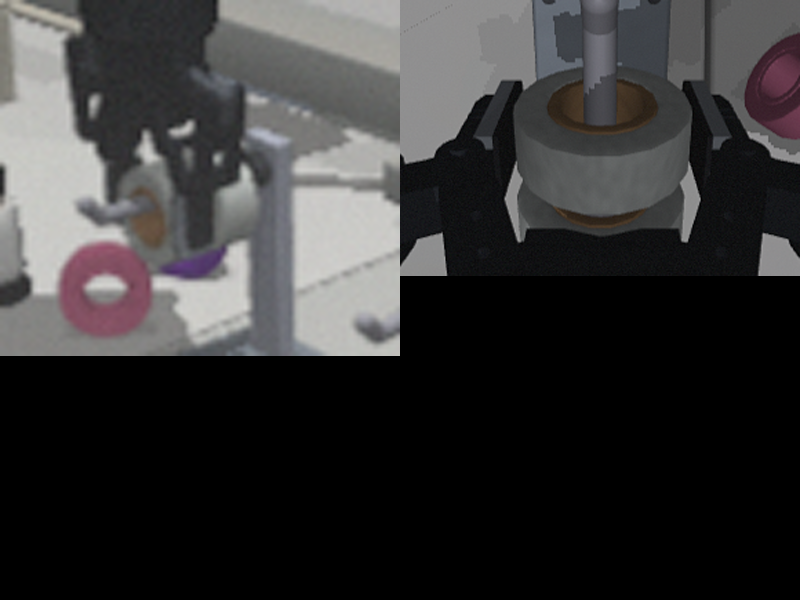

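>>> carry_out([
  [[0,0,-0.5,0],[0,0,-0.4,0],[0,0,-0.4,0],[0,0,0,0],[0,0,0,0]],
])

```text
clock: 6.3
position: [0.4937, -0.2112, 0.0855]
tool_rot: [-180.0, 0.0, 176.2]
contact_force: [-0.2, -0.3, -1.0]
gripper_width: 0.665
```

```bash
python3 look.py 7 scene 220 150 310 230 wrist 130 200 420 400
```

```text
t 6.30 [ 0.4937 -0.2112  0.0855] [-180.     0.   176.2] F [-0.2 -0.3 -1. ] w 0.665
scene scale 4.444
wrist scale 1.379
```

View pics/v_7.png

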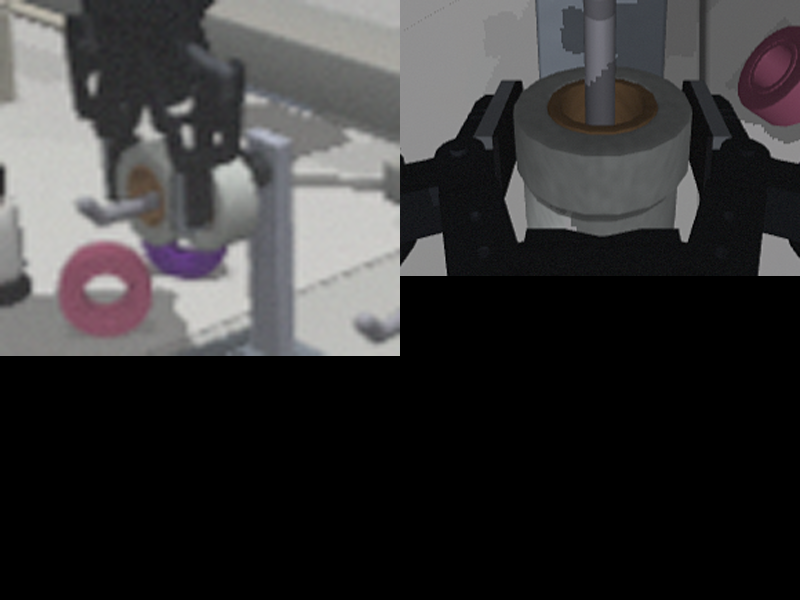

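>>> carry_out([
  [[0.6,0,0,0],[0.8,0,0,0],[0.8,0,0,0],[0.8,0,0,0],[0.5,0,0,0]],
])

```text
clock: 6.82
position: [0.4572, -0.2085, 0.0852]
tool_rot: [180.0, -0.0, 176.2]
contact_force: [0.3, -0.1, -1.2]
gripper_width: 0.663
```

>>> carry_out([
  [[0.8,0,0,0],[0.8,0,0,0],[0.8,0,0,0],[0.8,0,0,0],[0.8,0,0,0]],
])

```text
clock: 7.23
position: [0.4179, -0.2061, 0.0852]
tool_rot: [-180.0, 0.0, 176.2]
contact_force: [0.0, 0.3, -0.8]
gripper_width: 0.667
```

```bash
python3 look.py 8 scene 220 150 310 230 wrist 130 200 420 400
```

```text
t 7.23 [ 0.4179 -0.2061  0.0852] [-180.     0.   176.2] F [ 0.   0.3 -0.8] w 0.667
scene scale 4.444
wrist scale 1.379
```

View pics/v_8.png

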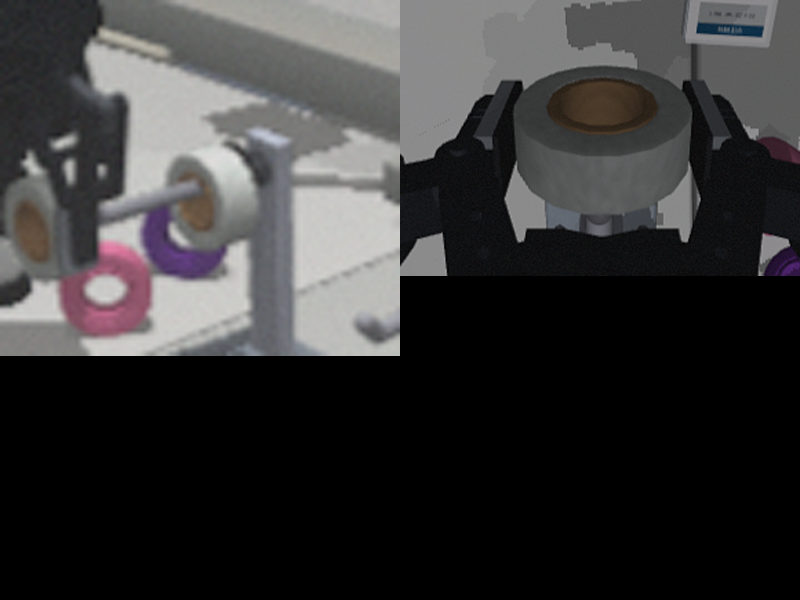

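>>> carry_out([
  [[-0.2,-2.0,0,0],[-0.3,-3.6,0,0],[-0.3,-3.6,0,0],[-0.3,-3.6,0,0],[-0.3,-3.6,0,0]],
])

```text
clock: 7.75
position: [0.4219, -0.3725, 0.0853]
tool_rot: [-180.0, 0.0, 176.2]
contact_force: [1.4, 0.6, -1.3]
gripper_width: 0.663
```

>>> carry_out([
  [[-0.2,-3.6,0,-0.044],[0,-1.7,0,-0.044],[0,0,0,-0.044],[0,0,0,-0.044],[0,0,0,0]],
])

```text
clock: 8.17
position: [0.4209, -0.4243, 0.0847]
tool_rot: [180.0, -0.0, -173.7]
contact_force: [0.0, -0.4, -1.7]
gripper_width: 0.663
```

```bash
python3 look.py 9 scene 280 160 380 270 wrist 130 150 420 420; python3 look.py 9t top 220 130 380 280
```

```text
t 8.17 [ 0.4209 -0.4243  0.0847] [ 180.    -0.  -173.7] F [ 0.  -0.4 -1.7] w 0.663
scene scale 4.0
wrist scale 1.379
t 8.27 [ 0.4211 -0.4238  0.085 ] [ 180.    -0.  -173.8] F [-0.8  0.4 -1.7] w 0.664
top scale 2.5
```

View pics/v_9.png

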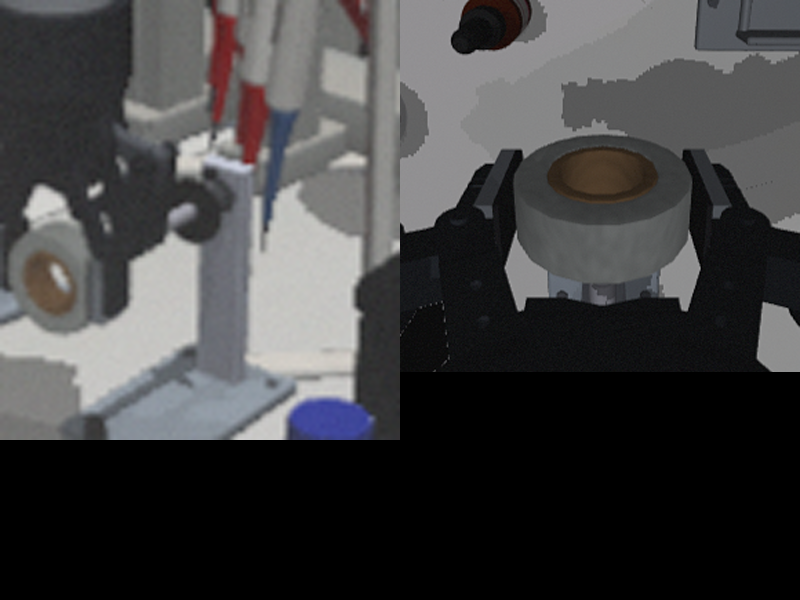

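View pics/v_9t.png

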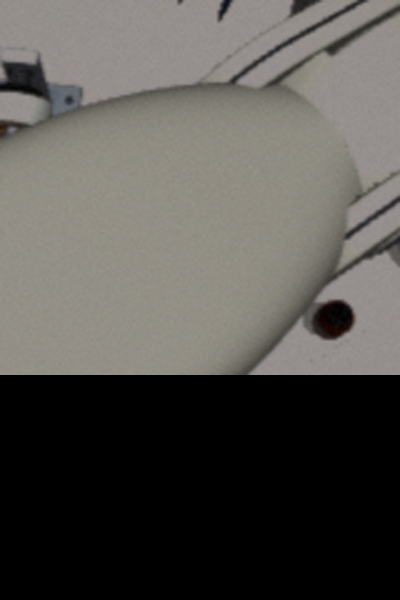

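```bash
python3 look.py 10 scene 275 205 335 255 wrist 200 270 350 380
python3 - <<'E'
from plant import cams
from h import *
s=cams.camera("scene"); y=np.radians(6.25)
for x,z in((-.148,.134),(-.138,.134),(-.122,.14),(-.112,.13),(-.07,.13)):
    P=[.5664+x*np.cos(y),-.4074+x*np.sin(y),z];print(x,proj(s,P),(proj(s,P)-[275,205])*6.667)
E
```

```text
t 8.32 [ 0.4211 -0.4236  0.0851] [ 180.    -0.  -173.8] F [-0.2 -0.1 -0.7] w 0.665
scene scale 6.667
wrist scale 2.667
-0.148 [293.51190486 229.3939598 ] [123.41886972 162.63453   ]
-0.138 [296.5370181  227.75911486] [143.58729964 151.73501877]
-0.122 [301.28919812 222.63624622] [175.27008388 117.58085357]
-0.112 [304.22568665 225.2897796 ] [194.84765286 135.2719606 ]
-0.07 [316.10968966 218.82414831] [274.07830099  92.16559679]
```

View pics/v_10.png

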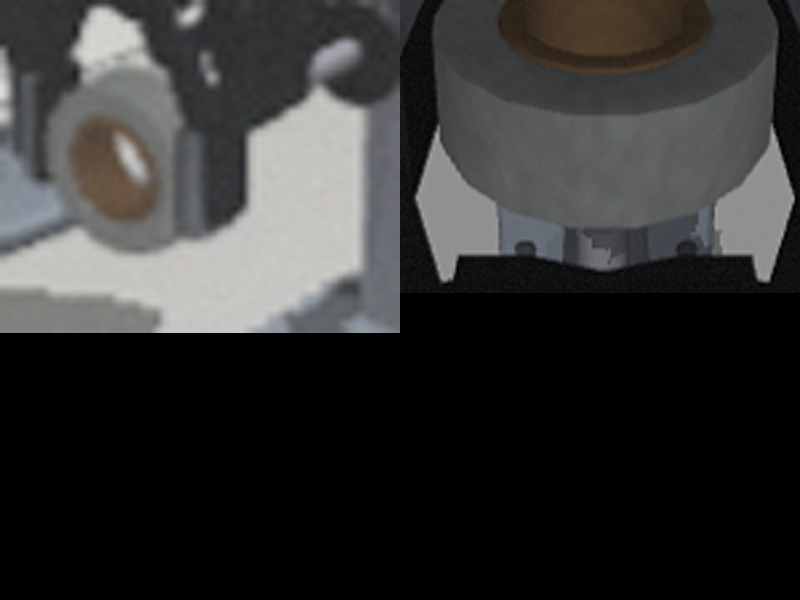

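>>> carry_out([
  [[-0.4,0,0,0],[-0.4,0,0,0],[-0.4,0,0,0],[-0.4,0,0,0],[-0.4,0,0,0]],
])

```text
clock: 8.88
position: [0.4415, -0.4214, 0.0852]
tool_rot: [-180.0, 0.0, -173.7]
contact_force: [-0.5, -0.1, -2.1]
gripper_width: 0.666
```

```bash
python3 look.py 11 scene 275 195 335 245 wrist 200 250 350 380
```

```text
t 8.88 [ 0.4415 -0.4214  0.0852] [-180.     0.  -173.7] F [-0.5 -0.1 -2.1] w 0.666
scene scale 6.667
wrist scale 2.667
```

View pics/v_11.png

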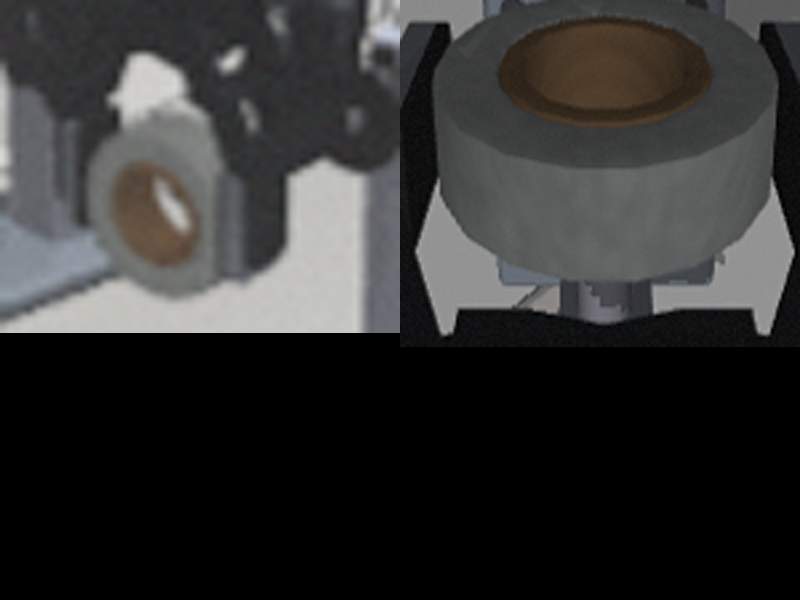

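```bash
python3 - <<'E'
import cv2,numpy as np
a=cv2.imread("pics/scene_10.png")[218:248,280:310];b=cv2.imread("pics/scene_11.png")[212:242,285:315]
cv2.imwrite("pics/cmp.png",cv2.resize(np.hstack([a,b]),None,fx=13,fy=13,interpolation=cv2.INTER_CUBIC))
E
```

```text
(no output)
```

View pics/cmp.png

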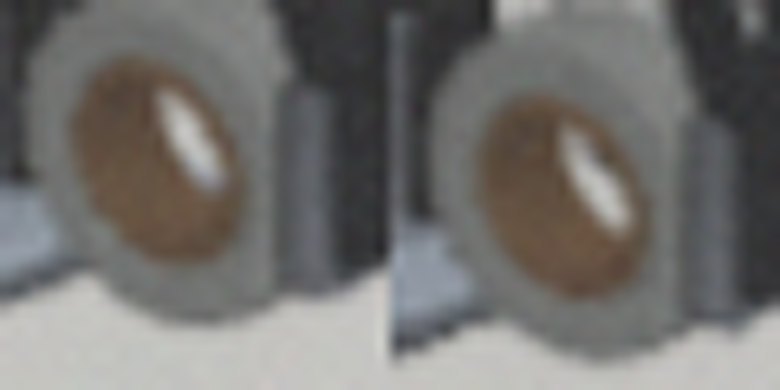

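>>> carry_out([
  [[-0.3,0,0,0],[-0.3,0,0,0],[-0.3,0,0,0],[-0.3,0,0,0],[0,0,0,0]],
])

```text
clock: 9.4
position: [0.4533, -0.4202, 0.0852]
tool_rot: [-180.0, 0.0, -173.7]
contact_force: [-0.2, 0.0, -1.0]
gripper_width: 0.663
```

```bash
python3 look.py 12 scene 275 195 335 245 wrist 200 220 350 380
```

```text
t 9.40 [ 0.4533 -0.4202  0.0852] [-180.     0.  -173.7] F [-0.2  0.  -1. ] w 0.663
scene scale 6.667
wrist scale 2.667
```

View pics/v_12.png

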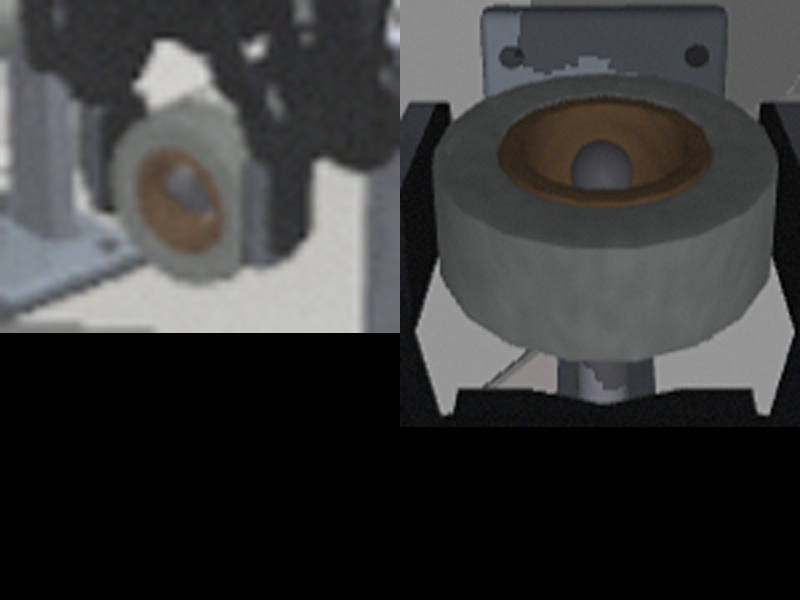

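>>> carry_out([
  [[-0.5,0,0,0],[-0.5,0,0,0],[-0.5,0,0,0],[-0.4,0,0,0],[-0.3,0,0.3,0]],
])

```text
clock: 9.92
position: [0.4756, -0.418, 0.0826]
tool_rot: [-180.0, 0.0, -173.7]
contact_force: [-0.3, 0.6, -1.4]
gripper_width: 0.666
```

```bash
python3 look.py 13 scene 275 185 345 245 wrist 200 180 350 380
```

```text
t 9.92 [ 0.4756 -0.418   0.0826] [-180.     0.  -173.7] F [-0.3  0.6 -1.4] w 0.666
scene scale 5.714
wrist scale 2.667
```

View pics/v_13.png

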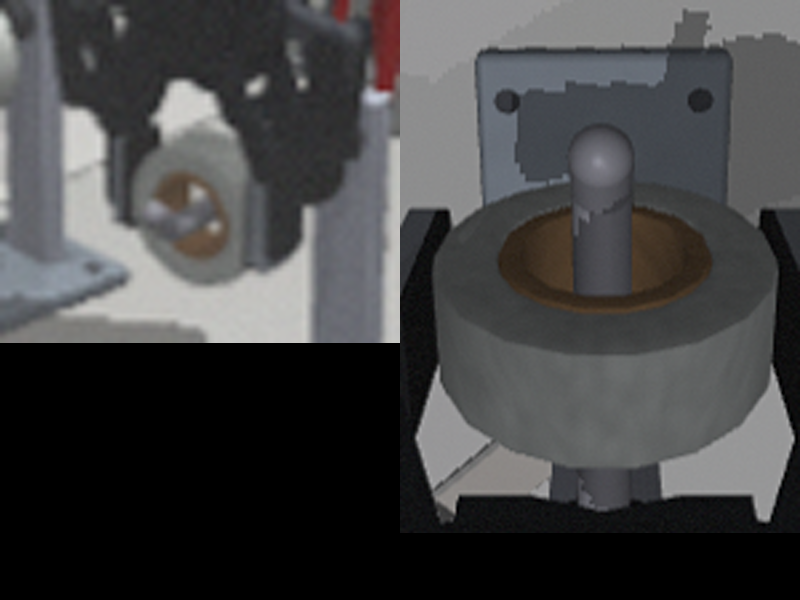

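```bash
python3 - <<'E'
from h import *
from plant import cams
t=cams.camera("top");s=cams.camera("scene");y=np.radians(6.25);R=np.array([[np.cos(y),np.sin(y)],[-np.sin(y),np.cos(y)]])
f=lambda u,v:(195+u/4-.375,140+v/4-.375)
for p in((483,137),(558,132)):
    P=plane(t,*f(*p),.13); print(R@(P[:2]-[.5664,-.4074]))
# scene disc: centre of disc crop (437,190) in scc
P=tri(t,f(521,134),s,(220+437/4,165+190/4));print(P,R@(P[:2]-[.5664,-.4074]))
E
```

```text
[-0.0262319   0.01734363]
[-0.02647232 -0.02008311]
[ 0.54134233 -0.4124379   0.12991309] [-0.02545719 -0.00228001]
```

>>> carry_out([
  [[-0.6,0,0.1,0],[-0.6,0,0,0],[-0.6,0,0,0],[-0.6,0,0,0],[-0.4,0,0,0]],
])

```text
clock: 10.53
position: [0.5035, -0.4147, 0.0812]
tool_rot: [-180.0, 0.0, -173.7]
contact_force: [0.7, 0.1, -1.9]
gripper_width: 0.668
```

>>> carry_out([
  [[-0.2,0,0,0],[-0.2,0,0,0],[-0.2,0,0,0],[-0.2,0,0,0],[-0.2,0,0,0]],
])

```text
clock: 10.95
position: [0.5125, -0.4137, 0.0812]
tool_rot: [-180.0, -0.0, -173.8]
contact_force: [-0.2, 0.3, -0.9]
gripper_width: 0.665
```

```bash
python3 look.py 14 scene 285 175 355 235 wrist 200 120 350 380
```

```text
t 10.95 [ 0.5125 -0.4137  0.0812] [-180.    -0.  -173.8] F [-0.2  0.3 -0.9] w 0.665
scene scale 5.714
wrist scale 2.308
```

View pics/v_14.png

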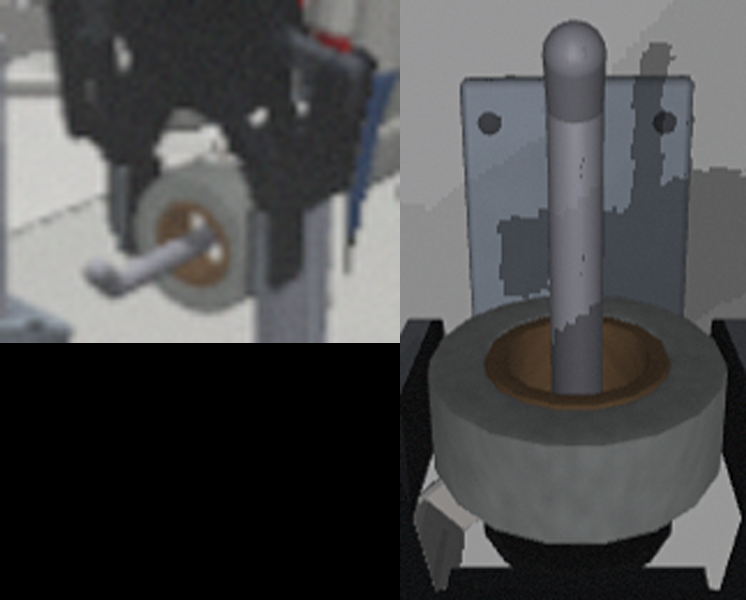

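>>> carry_out([
  [[-0.1,0,0,0],[-0.1,0,0,0],[-0.1,0,0,0],[0,0,0,0],[0,0,0,0]],
])

```text
clock: 11.47
position: [0.5154, -0.4134, 0.0812]
tool_rot: [180.0, -0.0, -173.7]
contact_force: [-0.0, 0.5, -0.5]
gripper_width: 0.67
```

>>> carry_out([
  [[-0.1,0,0,0],[-0.1,0,0,0],[-0.1,0,0,0],[0,0,0,0],[0,0,0,0]],
])

```text
clock: 11.88
position: [0.5185, -0.413, 0.0812]
tool_rot: [-180.0, -0.0, -173.7]
contact_force: [-0.7, 0.3, -0.9]
gripper_width: 0.663
```

>>> carry_out([
  [[-0.1,0,0,0],[-0.1,0,0,0],[0,0,0,0],[0,0,0,0],[0,0,0,0]],
])

```text
clock: 12.3
position: [0.5204, -0.4128, 0.0812]
tool_rot: [180.0, -0.0, -173.7]
contact_force: [0.2, 1.3, -1.7]
gripper_width: 0.664
```

>>> carry_out([
  [[-0.1,0,0,0],[-0.1,0,0,0],[0,0,0,0],[0,0,0,0],[0,0,0,0]],
])

```text
clock: 12.72
position: [0.5224, -0.4126, 0.0811]
tool_rot: [180.0, -0.0, -173.7]
contact_force: [-0.3, 0.5, -0.2]
gripper_width: 0.666
```

>>> carry_out([
  [[-0.1,0,0,0],[-0.1,0,0,0],[0,0,0,0],[0,0,0,0],[0,0,0,0]],
])

```text
clock: 13.13
position: [0.5244, -0.4124, 0.0812]
tool_rot: [-180.0, 0.0, -173.7]
contact_force: [0.2, -0.7, -0.9]
gripper_width: 0.663
```

```bash
python3 look.py 15 scene 285 175 355 235 wrist 200 120 350 380
```

```text
t 13.13 [ 0.5244 -0.4124  0.0812] [-180.     0.  -173.7] F [ 0.2 -0.7 -0.9] w 0.663
scene scale 5.714
wrist scale 2.308
```

View pics/v_15.png

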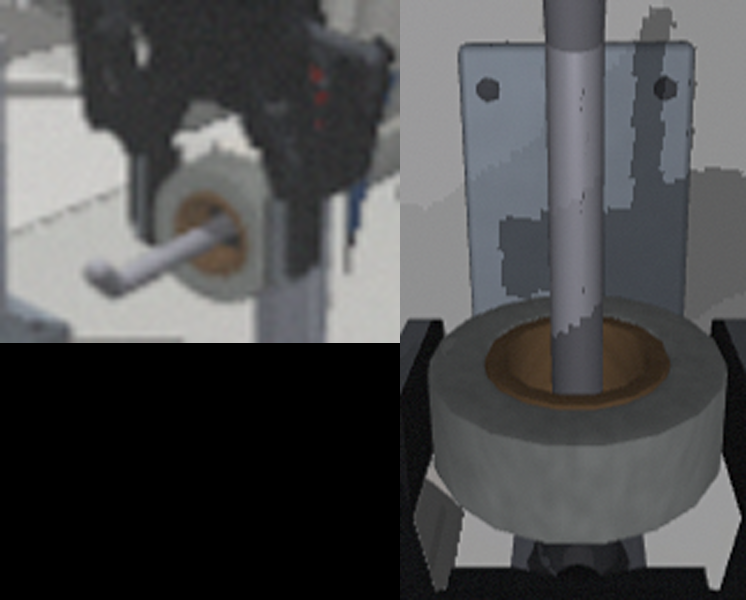

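>>> carry_out([
  [[-0.1,0,0,0],[0,0,0,0],[0,0,0,0],[0,0,0,0],[0,0,0,0]],
])

```text
clock: 13.65
position: [0.5254, -0.4123, 0.0812]
tool_rot: [-180.0, 0.0, -173.7]
contact_force: [0.2, -0.1, 0.3]
gripper_width: 0.668
```

>>> carry_out([
  [[-0.1,0,0,0],[0,0,0,0],[0,0,0,0],[0,0,0,0],[0,0,0,0]],
])

```text
clock: 14.07
position: [0.5262, -0.4122, 0.0812]
tool_rot: [180.0, -0.0, -173.7]
contact_force: [-2.3, -0.1, -1.1]
gripper_width: 0.667
```

>>> carry_out([
  [[-0.1,0,0,0],[0,0,0,0],[0,0,0,0],[0,0,0,0],[0,0,0,0]],
])

```text
clock: 14.48
position: [0.5273, -0.4121, 0.0811]
tool_rot: [180.0, -0.0, -173.7]
contact_force: [-2.7, 0.2, -0.6]
gripper_width: 0.663
```

>>> carry_out([
  [[-0.1,0,0,0],[0,0,0,0],[0,0,0,0],[0,0,0,0],[0,0,0,0]],
])

```text
clock: 14.9
position: [0.5283, -0.4119, 0.0812]
tool_rot: [180.0, -0.0, -173.7]
contact_force: [-4.4, -1.1, -0.3]
gripper_width: 0.664
```

>>> carry_out([
  [[-0.05,0,0,0],[0,0,0,0],[0,0,0,0],[0,0,0,0],[0,0,0,0]],
])

```text
clock: 15.32
position: [0.5288, -0.4119, 0.0812]
tool_rot: [180.0, -0.0, -173.7]
contact_force: [-5.1, -0.1, 0.6]
gripper_width: 0.664
```

>>> carry_out([
  [[0,0,0,0],[0,0,0,0],[0,0,0,0],[0,0,0,0],[0,0,0,0]],
])

```text
clock: 15.73
position: [0.5288, -0.4119, 0.0811]
tool_rot: [180.0, -0.0, -173.7]
contact_force: [-5.2, 0.3, -0.3]
gripper_width: 0.669
```

```bash
python3 look.py 16 scene 240 165 355 245 wrist 200 120 350 380
```

```text
t 15.73 [ 0.5288 -0.4119  0.0811] [ 180.    -0.  -173.7] F [-5.2  0.3 -0.3] w 0.669
scene scale 3.478
wrist scale 2.308
```

View pics/v_16.png

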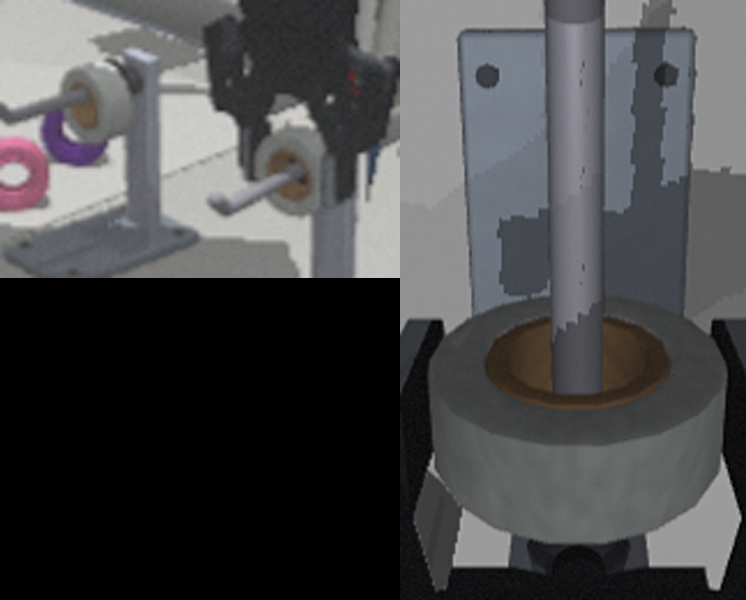

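>>> carry_out([
  [[0.3,0,0,0],[0.4,0,0,0],[0.4,0,0,0],[0.4,0,0,0],[0,0,0,0]],
])

```text
clock: 16.25
position: [0.5134, -0.4137, 0.0814]
tool_rot: [-180.0, 0.0, -173.8]
contact_force: [-0.2, -0.6, -0.4]
gripper_width: 0.663
```

>>> carry_out([
  [[0,0,0.3,0],[0,0,0.3,0],[0,0,0.2,0],[0,0,0,0],[0,0,0,0]],
])

```text
clock: 16.67
position: [0.514, -0.4134, 0.073]
tool_rot: [180.0, -0.0, -173.7]
contact_force: [-0.5, -0.5, -0.2]
gripper_width: 0.664
```

>>> carry_out([
  [[0,0,0.05,0],[0,0,0,0],[0,0,0,0],[0,0,0,0],[0,0,0,0]],
], fingers=7.8)

```text
clock: 17.08
position: [0.514, -0.4136, 0.0728]
tool_rot: [-180.0, 0.0, -173.7]
contact_force: [0.5, -0.0, 0.3]
gripper_width: 0.918
```

```bash
python3 look.py 17 scene 240 165 355 245 wrist 130 120 430 400
```

```text
t 17.08 [ 0.514  -0.4136  0.0728] [-180.     0.  -173.7] F [ 0.5 -0.   0.3] w 0.918
scene scale 3.478
wrist scale 1.333
```

View pics/v_17.png

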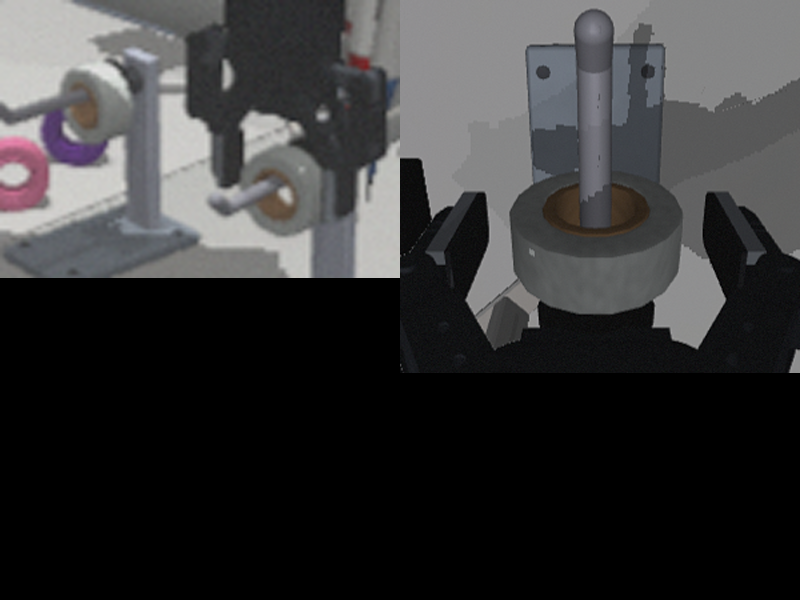

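>>> carry_out([
  [[0,0,-1.2,0],[0,0,-2.2,0],[0,0,-3,0],[0,0,-3,0],[0,0,-2,0]],
], fingers=8.54)

```text
clock: 17.6
position: [0.5143, -0.4138, 0.1897]
tool_rot: [-179.9, 0.1, -173.7]
contact_force: [0.1, -0.5, 0.0]
gripper_width: 1.001
```

>>> carry_out([
  [[-0.7,3.4,0,0],[-0.7,4.0,0,0],[-0.7,4.0,0,0],[-0.7,4.0,0,0],[-0.8,4.0,0,0]],
])

```text
clock: 18.02
position: [0.5282, -0.2151, 0.1868]
tool_rot: [-180.0, 0.0, -173.8]
contact_force: [2.0, 0.3, 0.1]
gripper_width: 1.001
```

>>> carry_out([
  [[0,0.3,0,0.06],[0,0,0,0.06],[0,0,0,0.057],[0,0,0,0],[0,0,0,0]],
])

```text
clock: 18.43
position: [0.5283, -0.2137, 0.1868]
tool_rot: [-180.0, 0.0, 176.2]
contact_force: [-0.0, 0.1, 0.3]
gripper_width: 0.998
```

```bash
python3 look.py 18 scene 220 130 355 255 wrist 130 120 430 400
```

```text
t 18.43 [ 0.5283 -0.2137  0.1868] [-180.     0.   176.2] F [-0.   0.1  0.3] w 0.998
scene scale 2.963
wrist scale 1.333
```

View pics/v_18.png

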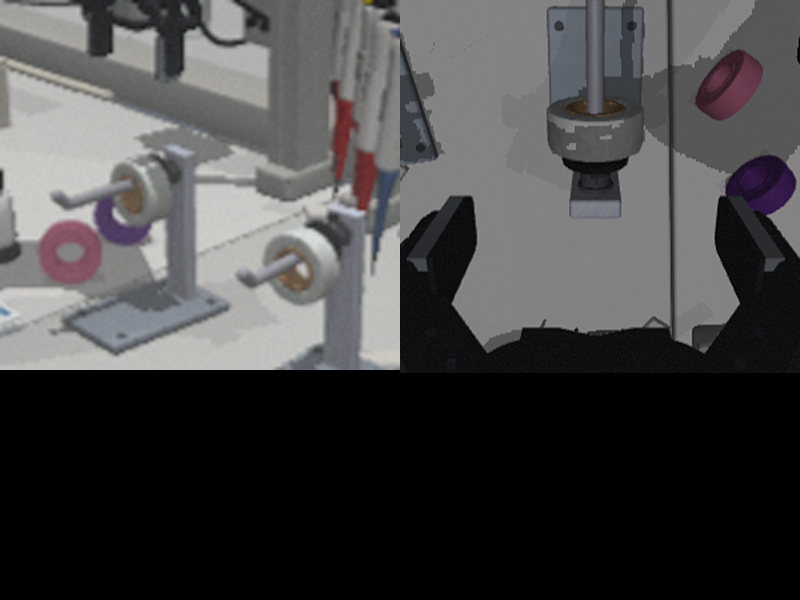

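```bash
python3 - <<'E'
from h import *
from plant import cams
w=cams.camera("wrist")
for r in(127,161): print(plane(w,277,120+r/1.3333,.15))
E
```

```text
[ 0.52219071 -0.21249056  0.15      ]
[ 0.5418812  -0.21376858  0.15      ]
```

>>> carry_out([
  [[-0.15,0,2.5,0],[0,0,3,0],[0,0,3,0],[0,0,2,0],[0,0,1,0]],
])

```text
clock: 19.0
position: [0.5284, -0.2134, 0.0689]
tool_rot: [179.9, -0.2, 176.1]
contact_force: [1.2, -0.0, -0.2]
gripper_width: 0.996
```

```bash
python3 look.py 19 scene 220 150 310 230 wrist 130 180 430 400
```

```text
t 19.00 [ 0.5284 -0.2134  0.0689] [179.9  -0.2 176.1] F [ 1.2 -0.  -0.2] w 0.996
scene scale 4.444
wrist scale 1.333
```

View pics/v_19.png

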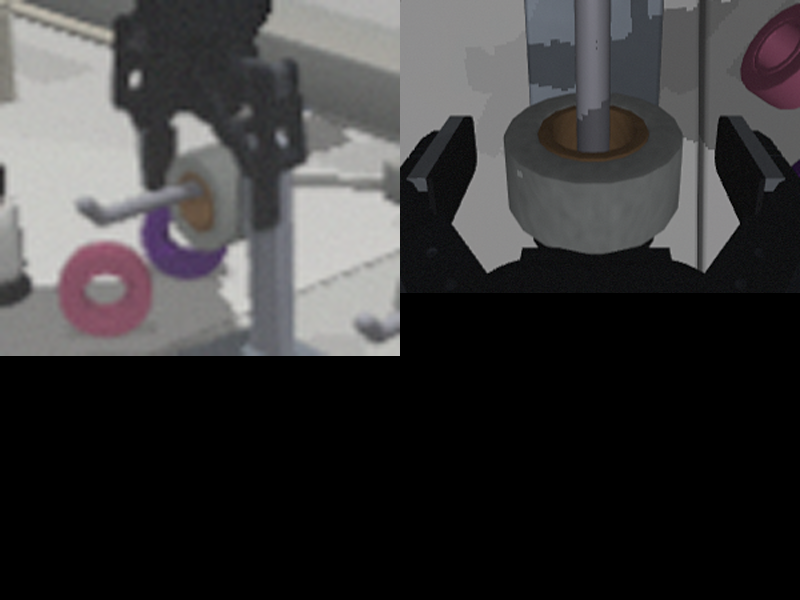

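>>> carry_out([
  [[-0.2,0,0,0],[-0.1,0,0,0],[0,0,0,0],[0,0,0,0],[0,0,0,0]],
])

```text
clock: 19.52
position: [0.5331, -0.2143, 0.0725]
tool_rot: [-180.0, 0.1, 176.1]
contact_force: [0.2, -0.2, 0.8]
gripper_width: 1.0
```

>>> carry_out([
  [[0,0,0,0],[0,0,0,0],[0,0,0,0],[0,0,0,0],[0,0,0,0]],
], fingers=4.5)

```text
clock: 19.93
position: [0.5328, -0.2139, 0.0724]
tool_rot: [180.0, 0.0, 176.1]
contact_force: [-1.8, 2.8, 6.7]
gripper_width: 0.667
```

>>> carry_out([
  [[0,0,0,0],[0,0,0,0],[0,0,0,0],[0,0,0,0],[0,0,0,0]],
])

```text
clock: 20.35
position: [0.5329, -0.2139, 0.0724]
tool_rot: [-180.0, 0.0, 176.1]
contact_force: [-2.2, 2.0, 6.4]
gripper_width: 0.664
```

```bash
python3 look.py 20 scene 220 150 310 230 wrist 130 180 430 400
```

```text
t 20.35 [ 0.5329 -0.2139  0.0724] [-180.     0.   176.1] F [-2.2  2.   6.4] w 0.664
scene scale 4.444
wrist scale 1.333
```

View pics/v_20.png

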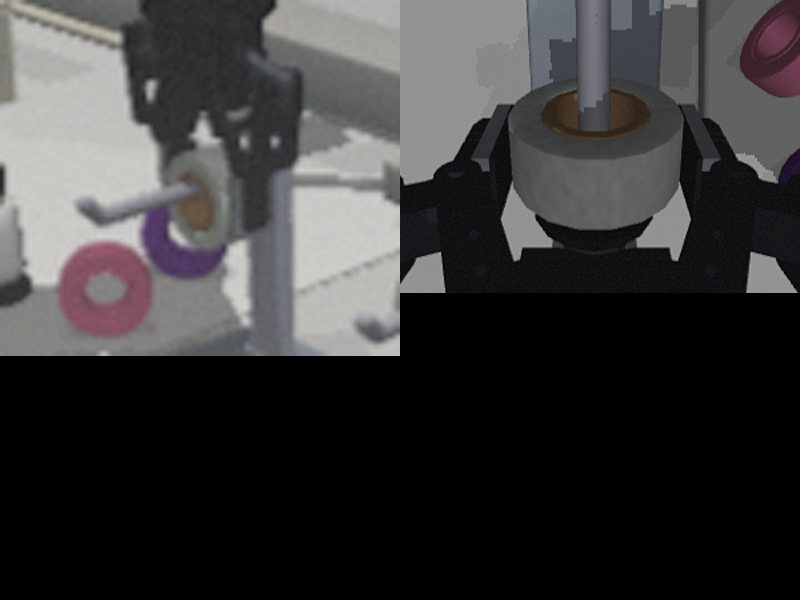

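>>> carry_out([
  [[0,0,-0.4,0],[0,0,-0.5,0],[0,0,-0.4,0],[0,0,0,0],[0,0,0,0]],
])

```text
clock: 20.87
position: [0.5329, -0.2142, 0.0849]
tool_rot: [-180.0, 0.0, 176.1]
contact_force: [0.1, -0.9, -2.5]
gripper_width: 0.663
```

```bash
python3 look.py 21 scene 220 150 310 230 wrist 130 180 430 400
```

```text
t 20.87 [ 0.5329 -0.2142  0.0849] [-180.     0.   176.1] F [ 0.1 -0.9 -2.5] w 0.663
scene scale 4.444
wrist scale 1.333
```

View pics/v_21.png

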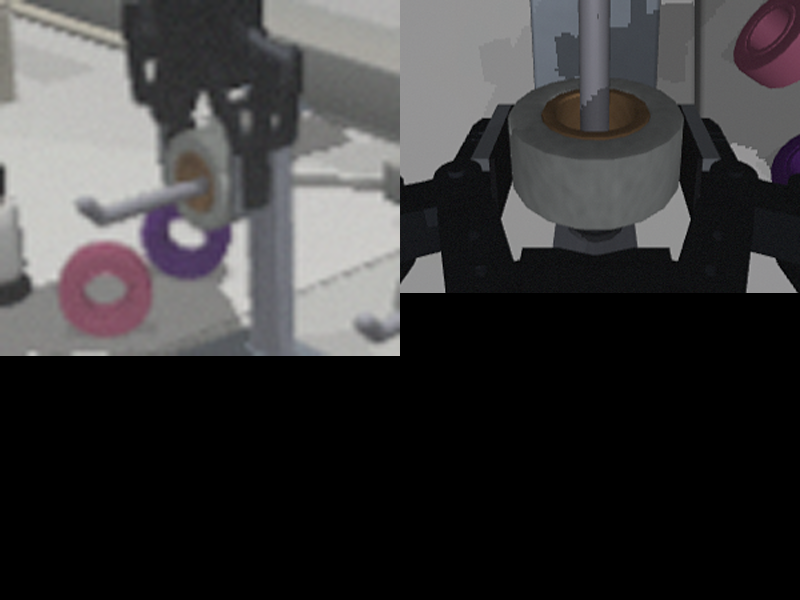

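>>> carry_out([
  [[0.5,0,0,0],[0.8,0,0,0],[0.9,0,0,0],[0.9,0,0,0],[0.9,0,0,0]],
])

```text
clock: 21.38
position: [0.4915, -0.2112, 0.0846]
tool_rot: [180.0, -0.0, 176.1]
contact_force: [-0.1, 0.1, -2.1]
gripper_width: 0.666
```

>>> carry_out([
  [[0.8,0,0,0],[0.8,0,0,0],[0.8,0,0,0],[0.6,0,0,0],[0.6,0,0,0]],
])

```text
clock: 21.8
position: [0.4562, -0.2089, 0.0848]
tool_rot: [-180.0, 0.0, 176.1]
contact_force: [-0.2, 0.8, -0.5]
gripper_width: 0.666
```

>>> carry_out([
  [[0.8,0,0,0],[0.8,0,0,0],[0.8,0,0,0],[0.8,0,0,0],[0.8,0,0,0]],
])

```text
clock: 22.22
position: [0.4162, -0.2062, 0.0847]
tool_rot: [-180.0, 0.0, 176.1]
contact_force: [-0.4, -0.6, -1.6]
gripper_width: 0.668
```

```bash
python3 look.py 22 scene 200 150 320 240 wrist 130 180 430 400
```

```text
t 22.22 [ 0.4162 -0.2062  0.0847] [-180.     0.   176.1] F [-0.4 -0.6 -1.6] w 0.668
scene scale 3.333
wrist scale 1.333
```

View pics/v_22.png

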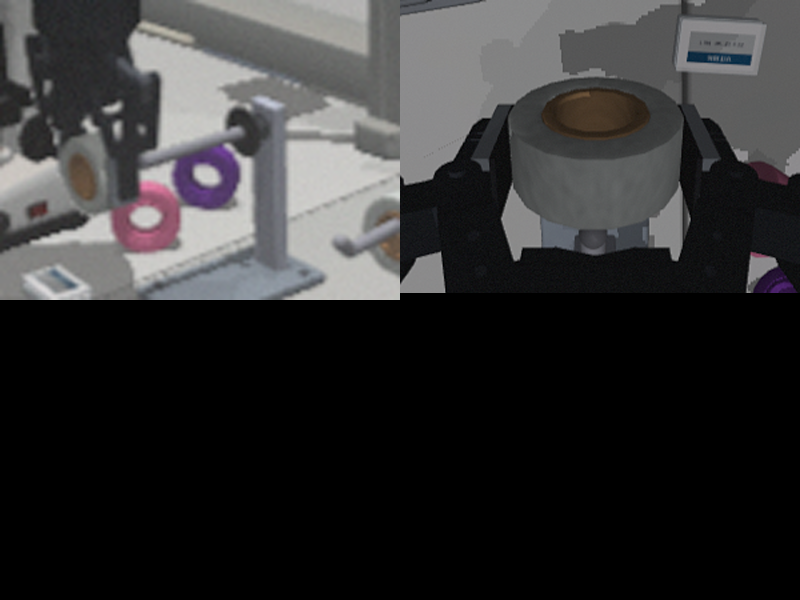

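```bash
python3 - <<'E'
from h import *
from plant import cams,manip
w=cams.camera("wrist");p=manip.sense()["position"];print(p)
print(plane(w,130+197/1.3333,180+159/1.3333,p[2]+.0485+.029)-p, plane(w,130+197/1.3333,180+228/1.3333,p[2]+.0485+.029)-p)
t=cams.camera("top"); im=t["img"]; cv2.imwrite("pics/top22.png",im[:,:,::-1])
E
python3 look.py 22t top 160 180 360 300 scene 215 250 275 300
```

```text
[ 0.41659662 -0.20628832  0.08486113]
[-0.01461897  0.00218254  0.0775    ] [0.00800934 0.00068584 0.0775    ]
t 22.42 [ 0.417  -0.2064  0.0849] [-180.     0.   176.1] F [ 0.8 -0.5 -1.3] w 0.672
top scale 2.0
scene scale 6.667
```

View pics/v_22t.png

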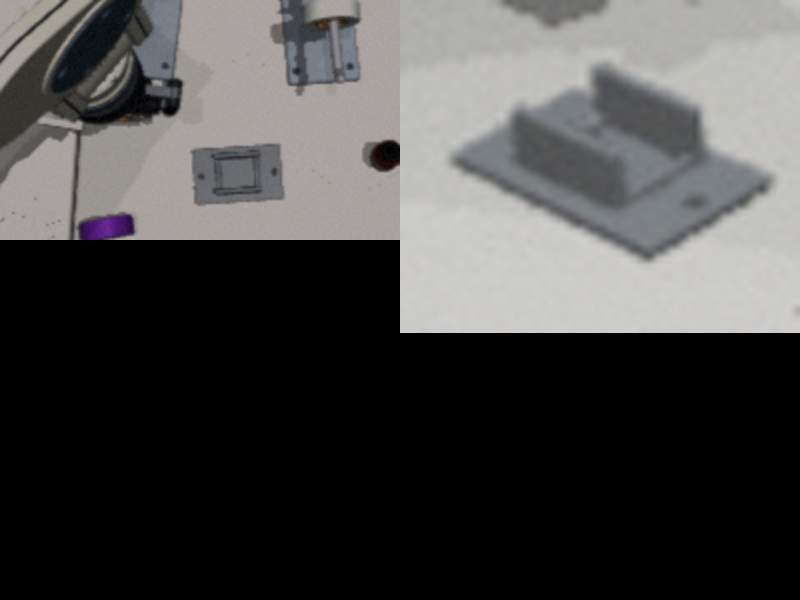

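>>> carry_out([
  [[0.7,-2.0,0,0],[0.9,-2.6,0,0],[0.9,-2.6,0,0],[0.9,-2.6,0,0],[0.9,-2.5,0,0]],
])

```text
clock: 22.93
position: [0.3656, -0.3273, 0.0846]
tool_rot: [-180.0, 0.0, 176.1]
contact_force: [0.5, 0.4, -2.0]
gripper_width: 0.666
```

>>> carry_out([
  [[0,0,0,-0.056],[0,0,0,-0.056],[0,0,0,-0.055],[0,0,0,0],[0,0,0,0]],
])

```text
clock: 23.35
position: [0.366, -0.3261, 0.0845]
tool_rot: [180.0, -0.0, -174.4]
contact_force: [-0.7, 0.6, -2.1]
gripper_width: 0.662
```

```bash
python3 look.py 23 scene 190 200 300 300 wrist 130 180 430 400
```

```text
t 23.35 [ 0.366  -0.3261  0.0845] [ 180.    -0.  -174.4] F [-0.7  0.6 -2.1] w 0.662
scene scale 3.636
wrist scale 1.333
```

View pics/v_23.png

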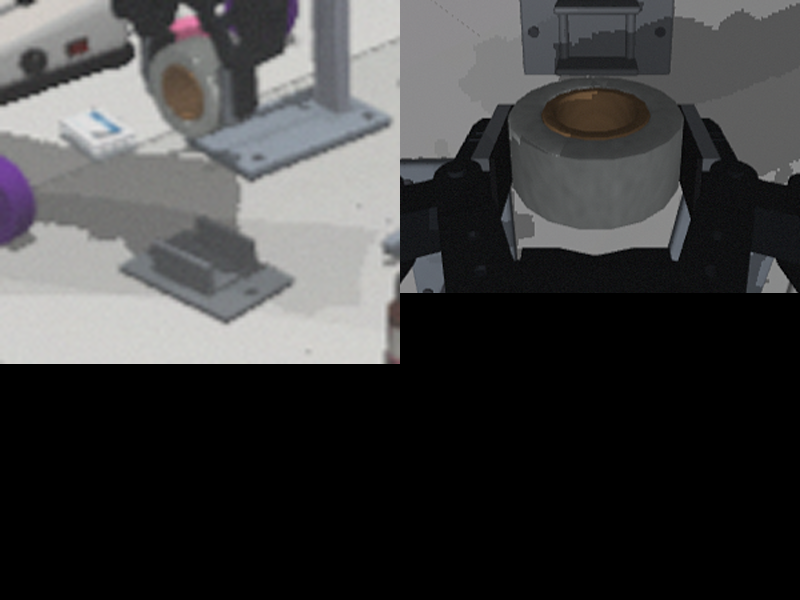

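```bash
python3 - <<'E'
from h import *
from plant import cams,manip
w=cams.camera("wrist");p=manip.sense()["position"];print(p)
f=lambda u,v:(130+(u-400)/1.3333,180+v/1.3333)
a=plane(w,*f(534,32),.006);b=plane(w,*f(660,32),.006);print("holes",a,b,(a+b)/2)
print("roll top front/back",plane(w,*f(597,159),p[2]+.0775),plane(w,*f(597,229),p[2]+.0775))
print("base edge",plane(w,*f(597,74),.006))
E
python3 - <<'E'
import cv2
a=cv2.imread("pics/wrist_23.png");cv2.imwrite("pics/w23.png",a[130:,100:460])
E
```

```text
[ 0.36598829 -0.32596402  0.08465352]
holes [ 0.36818111 -0.36399404  0.006     ] [ 0.3603445  -0.28455968  0.006     ] [ 0.36426281 -0.32427686  0.006     ]
roll top front/back [ 0.35214873 -0.3264226   0.16215352] [ 0.37509312 -0.32411598  0.16215352]
base edge [ 0.39287106 -0.32141168  0.006     ]
```

View pics/w23.png

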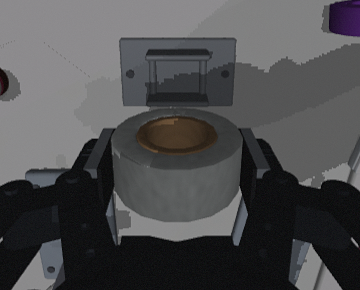

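>>> carry_out([
  [[0,0,1,0],[0,0,2,0],[0,0,2,0],[0,0,1,0],[0,0,0.4,0]],
])

```text
clock: 23.92
position: [0.3653, -0.3252, 0.0192]
tool_rot: [179.9, -0.1, -174.3]
contact_force: [-0.3, 0.1, -1.0]
gripper_width: 0.666
```

```bash
python3 look.py 24 scene 200 220 300 300 wrist 130 130 430 400
```

```text
t 23.92 [ 0.3653 -0.3252  0.0192] [ 1.799e+02 -1.000e-01 -1.743e+02] F [-0.3  0.1 -1. ] w 0.666
scene scale 4.0
wrist scale 1.333
```

View pics/v_24.png

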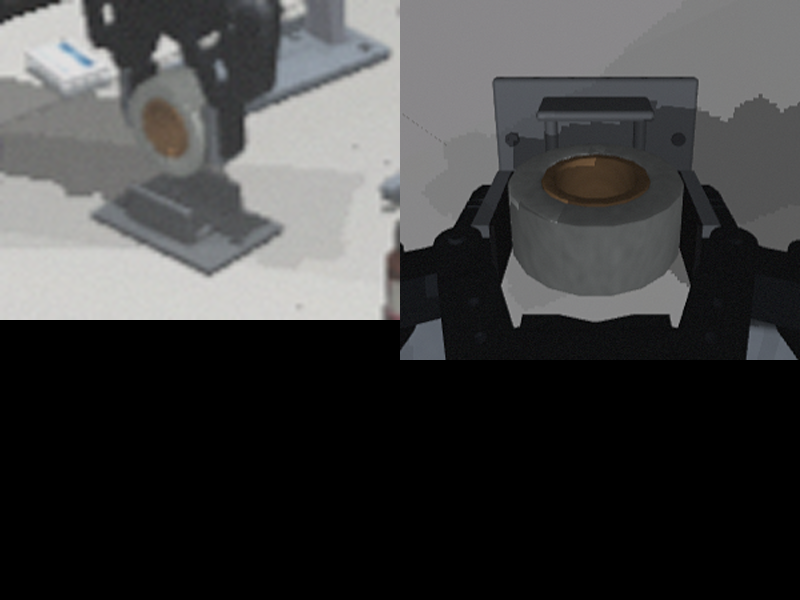

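>>> carry_out([
  [[0,0,0.6,0],[0,0,0.6,0],[0,0,0.6,0],[0,0,0.4,0],[0,0,0.2,0]],
])

```text
clock: 24.43
position: [0.3656, -0.3258, -0.0039]
tool_rot: [180.0, -0.0, -174.3]
contact_force: [-0.6, 0.3, -1.3]
gripper_width: 0.666
```

```bash
python3 look.py 25 scene 200 220 300 300 wrist 130 130 430 400
```

```text
t 24.43 [ 0.3656 -0.3258 -0.0039] [ 180.    -0.  -174.3] F [-0.6  0.3 -1.3] w 0.666
scene scale 4.0
wrist scale 1.333
```

View pics/v_25.png

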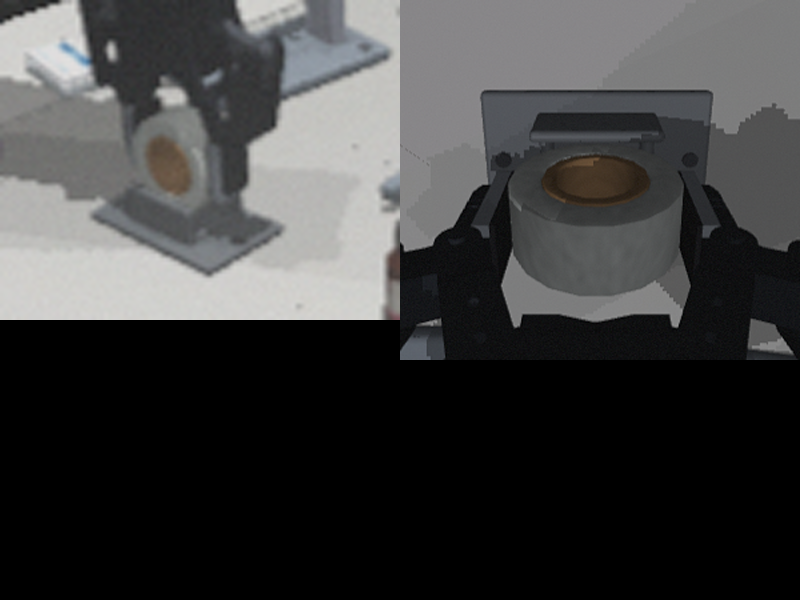

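Between the cheeks with no side force. Creeping down.

>>> carry_out([
  [[0,0,0.2,0],[0,0,0.2,0],[0,0,0.2,0],[0,0,0,0],[0,0,0,0]],
])

```text
clock: 24.95
position: [0.3657, -0.326, -0.0094]
tool_rot: [180.0, -0.0, -174.3]
contact_force: [0.1, 0.1, -1.9]
gripper_width: 0.667
```

>>> carry_out([
  [[0,0,0.1,0],[0,0,0.1,0],[0,0,0,0],[0,0,0,0],[0,0,0,0]],
])

```text
clock: 25.37
position: [0.3658, -0.3261, -0.0113]
tool_rot: [-180.0, 0.0, -174.3]
contact_force: [0.2, -0.4, -1.2]
gripper_width: 0.667
```

>>> carry_out([
  [[0,0,0.1,0],[0,0,0,0],[0,0,0,0],[0,0,0,0],[0,0,0,0]],
])

```text
clock: 25.78
position: [0.3658, -0.3261, -0.0123]
tool_rot: [-180.0, -0.0, -174.3]
contact_force: [-0.7, 0.1, -1.2]
gripper_width: 0.668
```

>>> carry_out([
  [[0,0,0.1,0],[0,0,0,0],[0,0,0,0],[0,0,0,0],[0,0,0,0]],
])

```text
clock: 26.2
position: [0.3658, -0.326, -0.0133]
tool_rot: [180.0, -0.0, -174.3]
contact_force: [0.1, -0.0, -0.7]
gripper_width: 0.671
```

>>> carry_out([
  [[0,0,0.1,0],[0,0,0,0],[0,0,0,0],[0,0,0,0],[0,0,0,0]],
])

```text
clock: 26.62
position: [0.3659, -0.3261, -0.0141]
tool_rot: [-180.0, 0.0, -174.3]
contact_force: [-0.2, 1.8, 4.8]
gripper_width: 0.664
```

>>> carry_out([
  [[0,0,-0.05,0],[0,0,0,0],[0,0,0,0],[0,0,0,0],[0,0,0,0]],
], fingers=7.8)

```text
clock: 27.03
position: [0.3657, -0.326, -0.0139]
tool_rot: [180.0, -0.0, -174.3]
contact_force: [0.7, -0.5, -0.0]
gripper_width: 0.916
```

```bash
python3 look.py 26 scene 200 220 300 300 wrist 130 130 430 400
```

```text
t 27.03 [ 0.3657 -0.326  -0.0139] [ 180.    -0.  -174.3] F [ 0.7 -0.5 -0. ] w 0.916
scene scale 4.0
wrist scale 1.333
```

View pics/v_26.png

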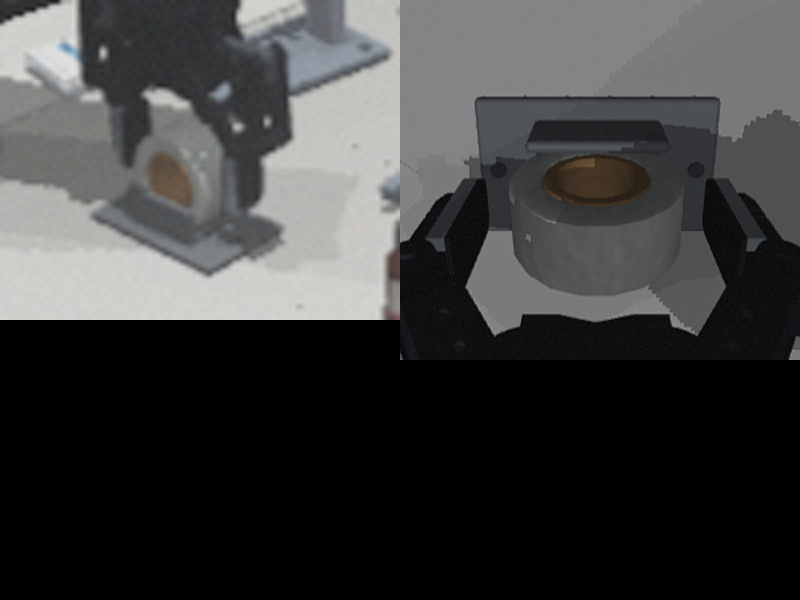

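Standing in the cradle, released. Rise and check.

>>> carry_out([
  [[0,0,-1,0],[0,0,-2,0],[0,0,-3,0],[0,0,-4,0],[0,0,-4,0]],
])

```text
clock: 27.55
position: [0.3652, -0.3254, 0.1273]
tool_rot: [179.9, -0.1, -174.3]
contact_force: [1.4, -1.0, 0.3]
gripper_width: 0.91
```

>>> carry_out([
  [[0,0,-4,0],[0,0,-3,0],[0,0,-1,0],[0,0,0,0],[0,0,0,0]],
])

```text
clock: 27.97
position: [0.3657, -0.3259, 0.2055]
tool_rot: [180.0, -0.0, -174.3]
contact_force: [0.3, 0.5, -0.3]
gripper_width: 0.912
```

```bash
python3 look.py 27 scene 200 160 390 310 wrist 100 60 460 400
```

```text
t 27.97 [ 0.3657 -0.3259  0.2055] [ 180.    -0.  -174.3] F [ 0.3  0.5 -0.3] w 0.912
scene scale 2.105
wrist scale 1.111
```

View pics/v_27.png

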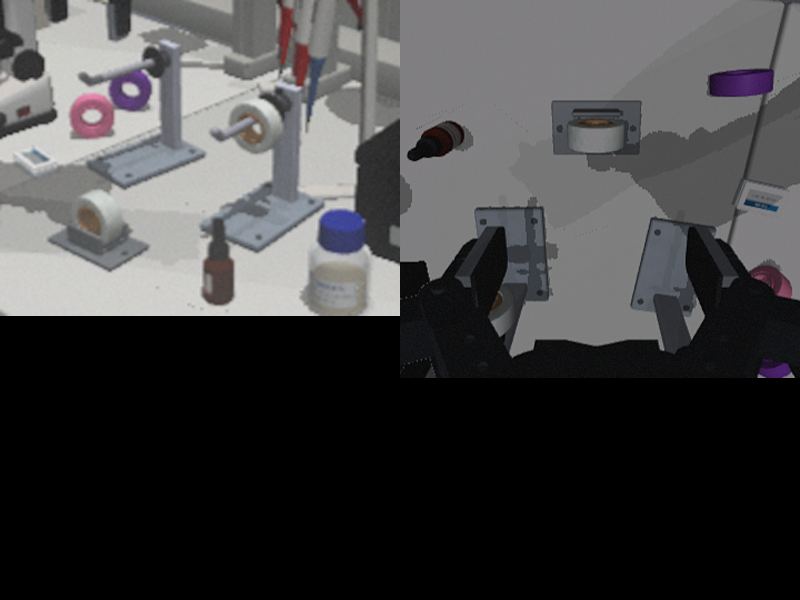

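```bash
python3 -c "
from plant import manip
print(manip.job_done()); print(manip.sense()['clock'])"
```

```text
the job is handed in; nothing more can be done
None
the job is handed in; nothing more can be done
```

I finished both moves and handed the job in at about 28 s of the 58 s allowed; no verdict was reported.

- **Front roll:** It went onto the spare hook while the rear roll stayed on the crowded one. I pushed it back until the force reached about 5.2 N, which by the spring figures is about 3.3 mm of pad travel, and held it there for about 0.8 s. I then backed it off about 15 mm and left it hanging.
- **Rear roll:** It came off the crowded hook and was set down in the grey cradle, touching the floor with about 5 N before I released it.
- **Last checks:** The final scene and wrist pictures show the front roll hanging on the spare bar and the rear roll upright between the cradle cheeks. The bottles and box look unmoved, and the gripper is empty and clear. I did not measure the final positions again; I judged them from these pictures.
- **Disagreement:** Both cameras put the real fingertips about 30–40 mm above the reported TCP. I set grasp heights from the images, and the jaw opening when closed, about 57 mm, fitted the 58 mm rolls.

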